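Index the measuring microphone and lock it with its pin

TASK

Turn the yellow dial that carries the microphone boom (it has a red wing grip) until the hole in its lug lines up with the white-framed hole in the grey sloping plate. Lock it there with the brass-headed pin from the blue block: push the pin through both holes until its head is fully home on the lug, and let go. Leave everything else on the bench where it is.

Things in the scene. Friction and masses are not known exactly. Their poses are not given: they have to be found in the camera images.
- dial (a joint): angle (rad) of the yellow dial, a disc 80 mm across and 10 mm thick lying 2 mm above the sloping plate; 0 = hole of its lug exactly over the plate's hole, positive = anticlockwise seen from above the slope. Starts between 0.6 and 1.3; stops at -0.4 and 1.5; about 0.07 N m of friction holds it where it is left
- wing (a point): point on the dial's axis in the red wing grip, an upright bar 40 mm long, 12 mm thick, 44 mm high, standing on the disc; the point is 36 mm above the plate, 24 mm above the disc, 20 mm below the bar's top. Axes turn with the dial: z = dial's axis, up out of the slope; x along the bar, lug to -x, boom to +x; y across the bar
- lug_hole (a point): centre of the 12 mm hole in the dial's lug (36 x 34 mm, 10 mm thick), 57 mm from the dial's axis, on the lug's top face, 12 mm above the plate; the pin's head rests here when home. Axes as wing. Opposite the lug a thin boom reaches 128 mm from the axis and carries an upright microphone (15 mm thick, top 85 mm above the plate)
- base_hole (a point): centre of the 11.5 mm hole right through the 12 mm thick grey plate (white frame around it), on its top face. z points out of the plate and leans 30 degrees from vertical, towards the robot's side; x points up the slope to the dial's axis, 57 mm away. Plate 150 x 130 mm, its middle 115 mm above the bench, on a fixed stand; free room below for the pin
- pin_head (a point): centre of the brass head (16 mm thick, 44 mm long) of the loose locking pin, about 60 g. z runs along the pin from point to head. Head's underside 22 mm below this point; then a steel shank 10 mm thick, 40 mm long with tapered point, ending 62 mm from this point. At first it stands upright in the blue block, its head resting on the block's top
- pin_block: blue block 55 x 55 x 45 mm, fixed, with a 13 mm hole 42 mm deep in the middle of its top holding the pin; origin in the middle of its underside
- jar: bystander: small clear jar with white cap, 52 mm thick, 75 mm high, loose; origin under its centre
- mini_speaker: bystander: small black loudspeaker 70 x 70 x 85 mm, loose; origin under its centre
- printed_tube: bystander: red, yellow and blue printed wind instrument tube lying along its x, 300 mm long, 34 mm wide, 32 mm high, loose; origin under its middle
- reed_box: bystander: blue box 80 x 50 x 22 mm, loose; origin under its centre
- mouthpiece: bystander: brass mouthpiece standing on its rim, 38 mm across, 55 mm high, loose; origin under its centre
- cap: bystander: black round cap, 32 mm across, 22 mm high, loose; origin under its centre
- driver: bystander: orange screwdriver 170 mm long lying along its x, loose; origin on its underside
There are look-alikes about, which are no part of the job. Of the things like the pin_block, leave any that is green; of the rest the larger one is meant.

How it is judged:
By the outcome, as a careful person would: the job done as asked, in the order asked, and still so for the second after the job is handed in, with the robot touching nothing.
It also fails if it takes over 58 s, if anything falls off the work surface, if the arm or the gripper's body presses on something with over 40 N, if the wrist force passes 120 N, or if a joint passes its speed limit or range.

ROBOT

A 6-joint arm with a two-finger parallel gripper is mounted at the origin on the work surface. World frame = base frame: x ahead of the robot, y to its left, z up, the work surface at z = 0. Lengths are in m, angles in rad, forces in N, time in s.
With the tool pointing down it reaches from about 0.275 to 0.825 m from the base axis. Payload 5.2 kg.
Tool frame: the origin (TCP) lies midway between the tips of the shut fingers; the grasp point (between the pads) lies 19 mm behind it (env.grip_depth is the distance from the TCP to the grasp point, in m); x points along the fingers, y is the direction in which the jaws open and shut, and the axes are right-handed (so a half turn about x gives the same grasp; the last joint's range is limited). The gripper opens to 93 mm and grips with 3 to 60 N. Pads are 15 mm wide; open, the fingers measure 128 mm over their backs; the gripper's body (75 mm by 188 mm) begins 65 mm behind the grasp point.
Start: joints at [-1.472, 0.259, 1.535, -0, 1.348, -0.203], TCP at [0.164, -0.525, 0.219] pointing down, gripper open.
Joint ranges: [-3.14, 3.14], [-0.91, 2.08], [0.19, 2.58], [-1.22, 4.36], [0.22, 2.71], [-3.12, 3.12]. Speed limits (rad/s): [2.57, 2.57, 3.14, 3.14, 3.14, 3.14].

INTERFACE

Orientations are given as a unit quaternion [x, y, z, w].
In Python, from plant import env, optics, workorder, cut_out gives the robot as it stands. The module is installed in compiled form; this text tells all that it offers.
- The arm moves only by the tool apply_moves, never from a script. Its argument "deltas" is a list of rows, each an object of numbers: "tx", "ty", "tz": the shift along the tool's x, y, z in mm; "ax", "ay", "az": the turn, a rotation vector about the tool's x, y, z in degrees. In form: [{"tx": .., "ty": .., "tz": .., "ax": .., "ay": .., "az": ..}, ...]. A call has 1 to 10 rows; each row shifts and turns the commanded pose from where the row before left it, along the tool's axes as they then stand; what a row does not reach is not made up. A row lasts 1/12 s, in which the tool goes at most 41.7 mm and 7.16 degrees, less where a joint would pass 70% of its speed; a pose out of reach is approached as far as the arm can. A call is refused whole if a number of a shift passes 41.7 or a number of a turn 7.16, either way. A call with a gripper value outside its range is refused whole. "hand" is the finger opening in mm, from 0 to 93, set as the call begins (left out, the last holds). The fingers move at their own pace and stop on an object; "force" is the grip in N (left out, the last holds). Time passes only in rows, so rows that do not move let the fingers close. It gives the time, the measured TCP pose, the force and the opening at its end, in the units of the state.
- env.read_state(): the state, without advancing time (a new reading comes with each control period).
- optics.snapshot(name): name is "scene" or "top"; returns the picture (384x512x3 uint8, red, green, blue); there is no depth.
- optics.camera_model(name): a dict with "camera_matrix" (3x3 intrinsics, pixels), "R" (3x3) and "t" (3): a world point X has camera coordinates R X + t. Camera axes: x right, y down, z forward; pixel columns grow to the right and rows downward; lengths in m; the calibration is good to about 2 mm. A picture is of the moment at which its call begins. camera_model takes no time and is no camera call.
- workorder.close_job(): hands the job in, once; it reports no verdict.
Trained networks look in the newest picture that a camera, given by its name, has taken for a name from the list of things; names that differ only in an ending like _2 or _b are one class to them, and where a whole thing is asked for, a point or a joint stands for the part that bears it (a point fixed in the world has none). Each returns a list of dicts, best first, with "p" (0 to 1); they miss things now and then, are a little off and sometimes report something else, mostly with a low value. They report only what shows in the picture. A call takes as long as a camera call. They do not tell look-alikes from the thing itself.
- cut_out(camera, target): "pixels" (384x512 bool, what is visible of it) and "bbox" ([centre column, centre row, width, height] in pixels, round what is visible of it).
The state is a dict: "time": time; "joint_pos": joint angles; "joint_vel": joint speeds; "tau": joint torques, N m; "tcp_pos": TCP position; "tcp_rot": TCP orientation; "ft_force": force on the tool from outside, world axes, zero at the start; "wrist_torque": the same for the moment, N m; "grip_width": finger opening in m.
Only numpy, scipy, OpenCV 4.12 (cv2) and the standard library are available. Lean on these libraries where they do the work, as an engineer would, in place of code of your own. Each camera call takes 0.05 s, during which the arm holds its last target.

## Working session

There is one attempt and no reset: what is moved stays moved. The work goes in short steps, Python scripts to look and compute and a tool call to move; the robot and the scene stay as the last step left them, time stands still between calls to the robot, and variables do not carry over. Pictures are saved under pics/ and viewed, and the job is handed in when it is done.

Besides the shell and the picture viewer there is one more tool, called after "Request:" as name(argument=value, ...), one argument or row to a line, values as JSON. apply_moves: Moves the arm, as the interface text tells. Its arguments: {"type":"object","properties":{"deltas":{"type":"array"},"hand":{"type":"number"},"force":{"type":"number"}},"required":["deltas"]}

```bash
mkdir -p pics; ls
python3 - <<'E'
from plant import env, optics
import cv2
print(env.read_state())
for n in("scene","top"):
    im=optics.snapshot(n); cv2.imwrite(f"pics/{n}0.png",cv2.resize(im[:,:,::-1],(800,600),interpolation=cv2.INTER_CUBIC))
    c=optics.camera_model(n); print(n,c, -c["R"].T@c["t"])
E
```

```text
pics
{'time': 0.0, 'joint_pos': array([-1.47181284e+00,  2.59347643e-01,  1.53609420e+00, -5.75579997e-06,
        1.34799635e+00, -2.02796855e-01]), 'joint_vel': array([-0.00140467, -0.00022661, -0.00207249,  0.00050947,  0.00018425,
        0.00016683]), 'tau': array([-6.50888614e-04, -4.37313759e+01, -2.83999050e+01,  7.18936441e-02,
        4.12771152e-02, -1.58862167e-04]), 'tcp_pos': array([ 0.16343743, -0.52457466,  0.21781076]), 'tcp_rot': array([ 0.6991039 ,  0.10694317, -0.69904016,  0.10563974]), 'ft_force': array([0.41428564, 0.09411487, 0.11959441]), 'wrist_torque': array([ 0.02766372,  0.01722475, -0.03489091]), 'grip_width': 0.09313531099433639}
scene {'camera_matrix': array([[361.98608715,   0.        , 256.43383284],
       [  0.        , 361.98608715, 188.92295544],
       [  0.        ,   0.        ,   1.        ]]), 'R': array([[ 0.7153426 ,  0.69833153,  0.02486042],
       [ 0.37847403, -0.35729589, -0.8538718 ],
       [-0.58740308,  0.62021989, -0.51988932]]), 't': array([-0.40508699, -0.11488552,  1.33239384])} [ 1.11590941 -0.58454027  0.60467045]
top {'camera_matrix': array([[473.17033141,   0.        , 258.97068547],
       [  0.        , 473.17033141, 200.86225125],
       [  0.        ,   0.        ,   1.        ]]), 'R': array([[-0.00605797, -0.99994658,  0.00837491],
       [-0.98603798,  0.00457956, -0.16645758],
       [ 0.16641034, -0.00926638, -0.98601305]]), 't': array([-0.01469022,  0.55332074,  1.2602667 ])} [ 0.33578487 -0.0055453   1.33486688]
```

View pics/scene0.png

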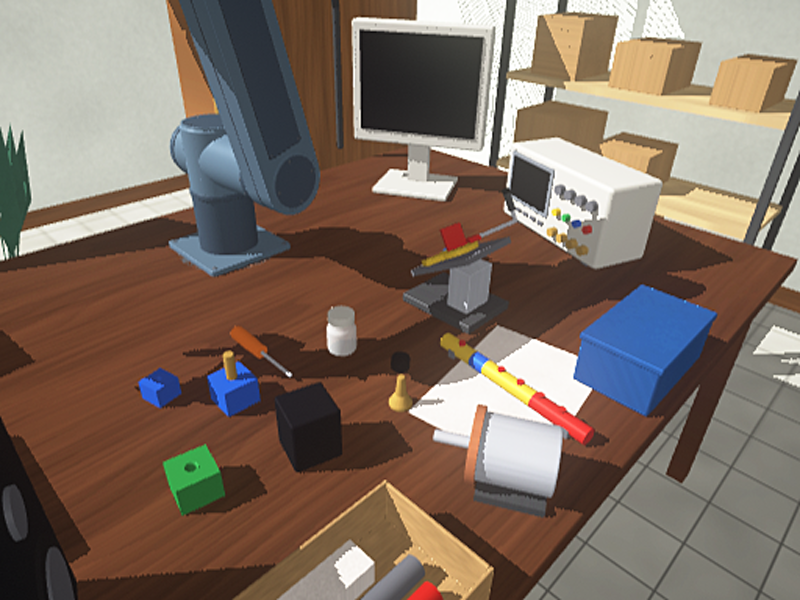

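View pics/top0.png

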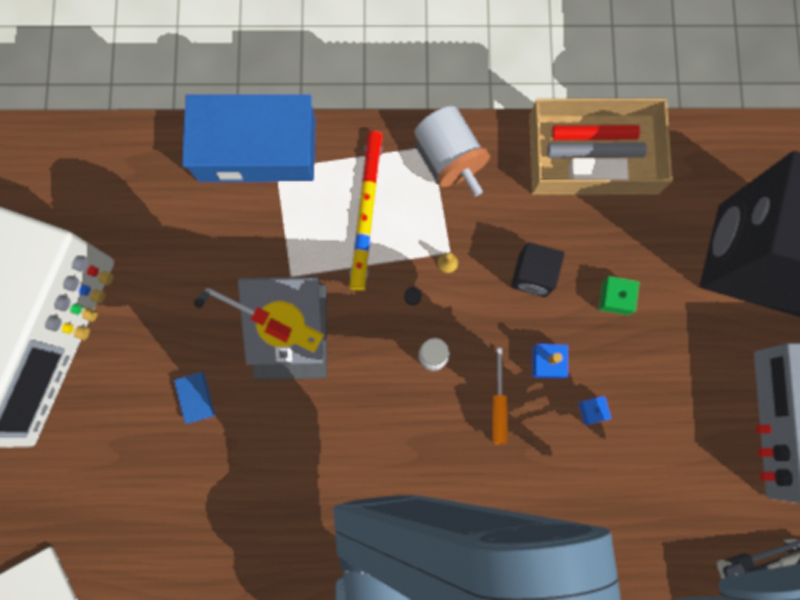

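```bash
cat > h.py <<'E'
import numpy as np, cv2
from plant import env, optics, workorder, cut_out
from scipy.spatial.transform import Rotation as Ro
C={n:optics.camera_model(n) for n in("scene","top")}
def proj(n,X):
    c=C[n]; p=(c["R"]@np.atleast_2d(X).T).T+c["t"]; p=p@c["camera_matrix"].T; return p[:,:2]/p[:,2:]
def ray(n,uv):
    c=C[n]; d=c["R"].T@np.linalg.solve(c["camera_matrix"],[uv[0],uv[1],1]); return -c["R"].T@c["t"], d/np.linalg.norm(d)
def atz(n,uv,z):
    o,d=ray(n,uv); return o+d*(z-o[2])/d[2]
def tri(a,b):
    o1,d1=ray("scene",a);o2,d2=ray("top",b)
    A=np.stack([d1,-d2],1); s=np.linalg.lstsq(A,o2-o1,rcond=None)[0]
    p,q=o1+s[0]*d1,o2+s[1]*d2; return (p+q)/2, np.linalg.norm(p-q)
def crop(n,box,f,name,im=None):
    im=optics.snapshot(n) if im is None else im
    x0,y0,x1,y1=box; s=cv2.resize(np.ascontiguousarray(im[y0:y1,x0:x1,::-1]),None,fx=f,fy=f,interpolation=cv2.INTER_CUBIC)
    cv2.imwrite(f"pics/{name}.png",s)
E
python3 - <<'E'
from h import *
a=optics.snapshot("scene");b=optics.snapshot("top")
np.savez("im0.npz",scene=a,top=b)
crop("scene",(250,130,340,220),6,"s1",a);crop("top",(115,165,225,250),7,"t1",b)
for n in C:
  for t in("dial","wing","lug_hole","base_hole","pin_head","pin_block"):
    for r in cut_out(n,t)[:3]:
        m=r["pixels"]; ys,xs=np.nonzero(m); print(n,t,round(r["p"],2),np.round(r["bbox"],1),m.sum(),xs.mean().round(2),ys.mean().round(2))
E
```

```text
scene dial 0.73 [302.6 145.1  59.7  50. ] 466 299.43 150.15
scene wing 0.68 [302.2 144.5  57.6  48.2] 644 299.77 149.79
scene lug_hole 0.67 [299.9 145.2  56.4  47. ] 581 297.38 150.98
scene lug_hole 0.64 [296.6 147.2  65.1  52.3] 875 295.12 158.1
scene base_hole 0.9 [296.8 147.6  69.6  54.6] 1049 298.02 156.06
scene pin_head 0.57 [146.2 233.4   6.3  20.7] 111 146.76 232.86
scene pin_block 0.76 [122.6 306.6  41.1  48.9] 1159 124.0 305.64
scene pin_block 0.73 [102.7 247.1  28.5  23.8] 424 102.35 247.55
scene pin_block 0.65 [150.4 247.9  33.9  33.5] 698 149.4 248.57
top dial 0.61 [165.6 204.5  78.3  41.6] 1034 175.56 205.92
top wing 0.61 [165.2 203.9  80.9  37.3] 1123 175.51 205.75
top lug_hole 0.9 [165.4 206.7  80.9  41.3] 1156 174.89 205.51
top lug_hole 0.56 [276.6 225.6  15.2  21.9] 331 276.47 226.01
top base_hole 0.97 [167.3 207.7  77.2  59.5] 2843 177.59 203.62
top pin_head 0.6 [276.4 227.2  12.6  22.9] 305 276.87 225.98
top pin_head 0.56 [355.8 228.2   9.6   4.5] 42 354.4 228.79
top pin_block 0.97 [396.2 188.9  20.2  20.7] 456 394.91 188.77
top pin_block 0.61 [351.  231.8  22.   20.1] 368 350.64 230.63
top pin_block 0.54 [381.  261.4  16.3  15.6] 264 379.74 261.94
```

View pics/s1.png

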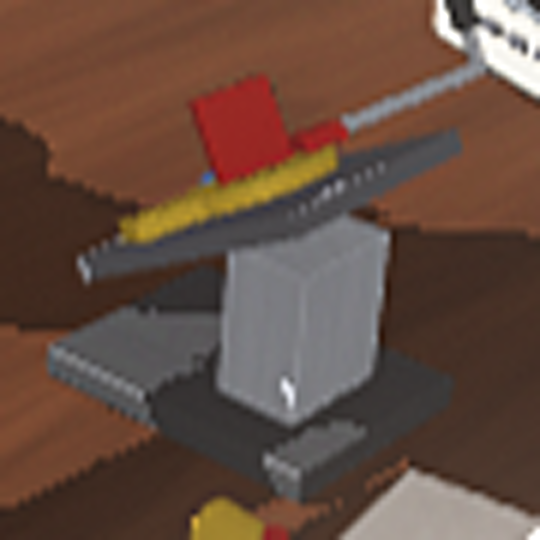

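View pics/t1.png

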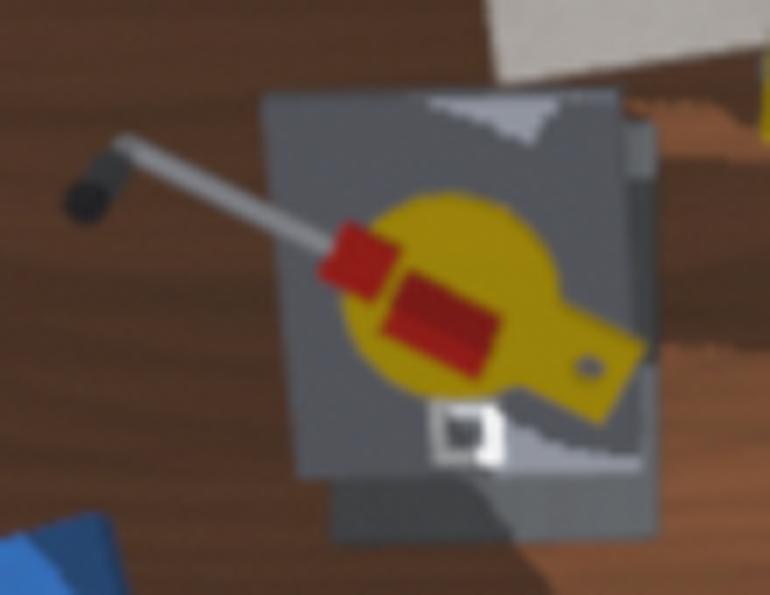

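```bash
cat > fit.py <<'E'
from h import *
from scipy.optimize import least_squares
T=lambda x,y:((x+.5)/7-.5+115,(y+.5)/7-.5+165)
S=lambda x,y:((x+.5)/6-.5+250,(y+.5)/6-.5+130)
def frame(psi,th=np.pi/6):
    x=np.array([np.cos(th)*np.cos(psi),np.cos(th)*np.sin(psi),np.sin(th)]);z=np.array([-np.sin(th)*np.cos(psi),-np.sin(th)*np.sin(psi),np.cos(th)])
    return np.stack([x,np.cross(z,x),z],1)
def P(p):
    B=p[:3];R=frame(p[3]);w=lambda a,b,c:B+R@np.array([a,b,c])
    c=p[4];e=p[6]; A=57e-3
    D=lambda a,b,h:w(A+a*np.cos(p[5])-b*np.sin(p[5]),a*np.sin(p[5])+b*np.cos(p[5]),h)
    return w,D,c,e
E
cat > fit1.py <<'E'
from fit import *
def res(p):
    w,D,c,e=P(p)
    pts=[("top",w(0,0,-.000),T(466,434)),("top",w(c+.075,e+.065,0),T(262,95)),("top",w(c+.075,e-.065,0),T(620,90)),
     ("top",w(c-.075,e+.065,0),T(297,478)),("top",w(c-.075,e-.065,0),T(642,472)),("top",D(-.057,0,.012),T(590,367)),
     ("top",D(-.075,-.017,.012),T(646,346) if 0 else T(606,426)),("top",D(-.075,.017,.012),T(646,346))]
    pts[-2]=("top",D(-.075,.017,.012),pts[-2][2]) if SW else pts[-2]
    pts[-1]=("top",D(-.075,-.017,.012),pts[-1][2]) if SW else pts[-1]
    pts+=[("scene",w(c-.075,e-.065,0),S(80,262)) if 0 else ("top",w(0,0,0),T(466,434))]
    r=[(proj(n,X)[0]-np.array(u)) for n,X,u in pts]
    r=np.concatenate(r); cz=w(c,e,0)[2]
    return np.append(r,[(cz-.118)/.004,e/.001])
for SW in(0,1):
    s=least_squares(res,[.5,.2,.09,0,.04,1.0,0]); print(SW,s.cost,np.round(s.x,4)); print(np.round(s.fun,2))
    if SW==0 or s.cost<best.cost: best=s
np.save("fit.npy",best.x)
w,D,c,e=P(best.x)
I=np.load("im0.npz")
for n,box,f in(("scene",(250,130,340,220),8),("top",(115,165,225,250),7)):
    im=I[n];x0,y0,x1,y1=box
    s=cv2.resize(np.ascontiguousarray(im[y0:y1,x0:x1,::-1]),None,fx=f,fy=f,interpolation=cv2.INTER_CUBIC)
    def L(q,col):
        u=proj(n,np.array(q)); u=((u-[x0,y0]+.5)*f-.5); cv2.polylines(s,[np.round(u).astype(int)],True,col,1,cv2.LINE_AA)
    for h in(0,-.012): L([w(c+a,e+b,h) for a,b in((.075,.065),(.075,-.065),(-.075,-.065),(-.075,.065))],(255,255,0))
    t=np.linspace(0,6.28,40)
    for h in (.002,.012):L([D(.04*np.cos(a),.04*np.sin(a),h) for a in t],(0,255,0))
    L([D(-.057+.006*np.cos(a),.006*np.sin(a),.012) for a in t],(0,255,0))
    L([w(.00575*np.cos(a),.00575*np.sin(a),0) for a in t],(255,0,255))
    for h in(.012,.056):L([D(a,b,h) for a,b in((.02,.006),(.02,-.006),(-.02,-.006),(-.02,.006))],(255,0,0))
    cv2.imwrite(f"pics/ov_{n}.png",s)
E
python3 fit1.py
```

```text
0 156.33892468011103 [ 4.7940e-01  1.9010e-01  8.7100e-02  1.1500e-02  5.8200e-02  1.0741e+00
 -4.0000e-04]
[ -0.35  -0.39  -0.2    0.42  -0.25   0.35  -0.12  -0.48  -0.44  -0.44
  -0.2    0.17   6.6  -10.67  -4.75  11.43  -0.35  -0.39  -0.44  -0.39]
1 1.9912156371967042 [ 4.7930e-01  1.8960e-01  8.9300e-02  1.3500e-02  5.7800e-02  1.0693e+00
 -4.0000e-04]
[-0.32 -0.46 -0.3   0.47 -0.26  0.3  -0.11 -0.34 -0.35 -0.4  -0.2   0.13
  0.94 -0.02  0.91  0.73 -0.32 -0.46  0.04 -0.4 ]
```

```bash
sleep 0
```

```text
(no output)
```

View pics/ov_top.png

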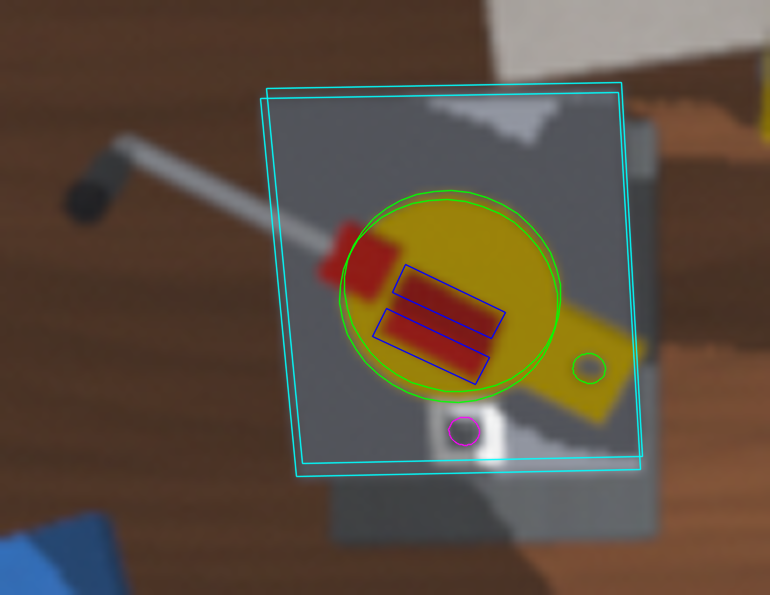

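View pics/ov_scene.png

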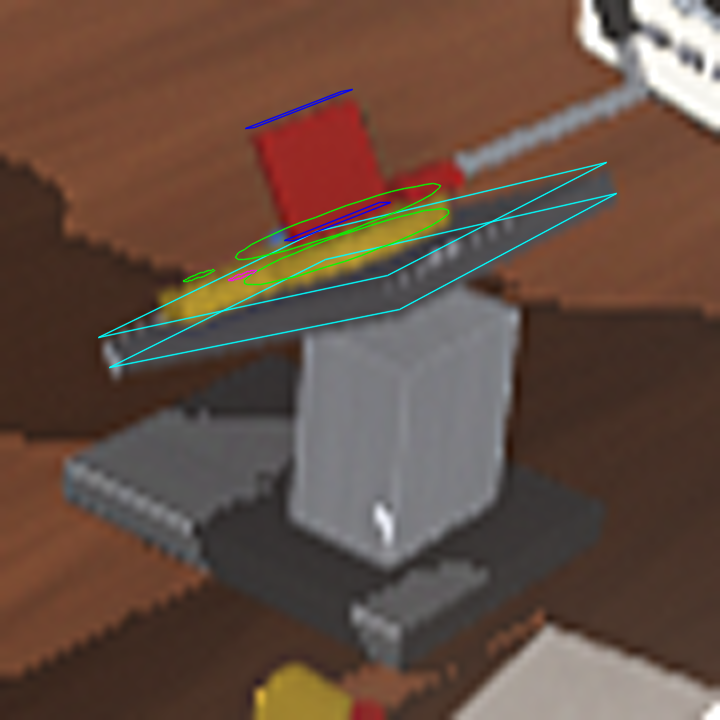

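```bash
cat > fit2.py <<'E'
from fit import *
S8=lambda x,y:((x+.5)/8-.5+250,(y+.5)/8-.5+130)
ZT=.115
def res(p):
    w,D,c,e=P(p); off={"top":p[7:10],"scene":p[10:13]}
    pts=[("top",w(0,0,-.000),T(466,434)),("top",w(c+.075,e+.065,0),T(262,97)),("top",w(c+.075,e-.065,0),T(620,90)),
     ("top",w(c-.075,e+.065,0),T(297,478)),("top",w(c-.075,e-.065,0),T(642,472)),("top",D(-.057,0,.012),T(590,367)),
     ("top",D(-.075,.017,.012),T(606,427)),("top",D(-.075,-.017,.012),T(648,346)),
     ("top",D(.02,.006,.056),T(380,332)),("top",D(-.02,.006,.056),T(477,380)),("top",D(-.02,-.006,.056),T(502,318) if 0 else T(492,350)),
     ("scene",w(c-.075,e-.065,0),S8(103,345)),("scene",w(c-.075,e-.065,-.012),S8(114,377)),
     ("scene",w(c+.075,e-.065,0),S8(389,284)) if 0 else ("scene",w(c+.075,e+.065,0),S8(611,174)),("scene",w(c+.075,e+.065,-.012),S8(617,204)),
     ("scene",D(.02,.006,.056),S8(353,100)),("scene",D(-.02,.006,.056),S8(255,137)),
     ]
    r=np.array([(proj(n,X+off[n])[0]-np.array(u)) for n,X,u in pts])
    global pt; pt=[(q[0],v) for q,v in zip(pts,np.round(r,2))]
    return np.concatenate([r.ravel()/.5,[(w(c,e,0)[2]-ZT)/.001,e/.001],p[7:]/.002])
if __name__=="__main__":
    for ZT in(.115,.118,.121):
        s=least_squares(res,[.48,.19,.087,0.01,.058,1.07,0]+[0]*6,loss="soft_l1"); print(ZT,s.cost,np.round(s.x,4))
        if ZT==.115: best=s
    res(best.x)
    for q in pt: print(q)
    np.save("fit.npy",best.x)
    p=best.x;w,D,c,e=P(p)
    J=best.jac; print("sd",np.sqrt(np.diag(np.linalg.inv(J.T@J)))[:6])
    print("axis",w(.057,0,0),"z",frame(p[3])[:,2])
E
python3 fit2.py
```

```text
0.115 7.670616953117362 [ 4.8220e-01  1.8980e-01  8.7100e-02  1.3200e-02  5.5600e-02  1.0426e+00
 -2.0000e-04 -9.0000e-04 -6.0000e-04  2.0000e-04  9.0000e-04  6.0000e-04
 -5.0000e-04]
0.118 8.412927597818058 [ 4.8240e-01  1.8920e-01  8.9800e-02  1.3100e-02  5.5600e-02  1.0424e+00
 -2.0000e-04 -1.4000e-03 -3.0000e-04  1.0000e-04  1.4000e-03  3.0000e-04
 -2.5000e-03]
0.121 9.740573410553274 [ 4.8240e-01  1.8870e-01  9.2600e-02  1.3100e-02  5.5600e-02  1.0423e+00
 -2.0000e-04 -1.7000e-03 -3.0000e-04 -1.0000e-04  1.7000e-03  3.0000e-04
 -5.0000e-03]
('top', array([-0.04, -1.15]))
('top', array([0.05, 0.38]))
('top', array([-0.04,  0.51]))
('top', array([ 0.2 , -0.29]))
('top', array([-0.16, -0.33]))
('top', array([-0.2 , -0.07]))
('top', array([ 0.69, -0.31]))
('top', array([0.67, 0.76]))
('top', array([-0.74, -0.34]))
('top', array([-0.14,  0.03]))
('top', array([-0.15,  0.44]))
('scene', array([0.04, 0.24]))
('scene', array([ 0.  , -0.06]))
('scene', array([-0.09, -0.18]))
('scene', array([ 0.42, -0.09]))
('scene', array([-0.29, -0.01]))
('scene', array([-0.21,  0.01]))
sd [0.00192615 0.00191455 0.00108052 0.00738977 0.00113182 0.02254522]
axis [0.53159596 0.19046667 0.11562315] z [-0.49995668 -0.00658195  0.8660254 ]
```

Run:
```python
from h import *
I=np.load("im0.npz")
crop("scene",(125,215,180,275),10,"s2",I["scene"]);crop("top",(325,205,400,285),8,"t2",I["top"])
p=np.load("fit.npy")
```

```text
(no output)
```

View pics/s2.png

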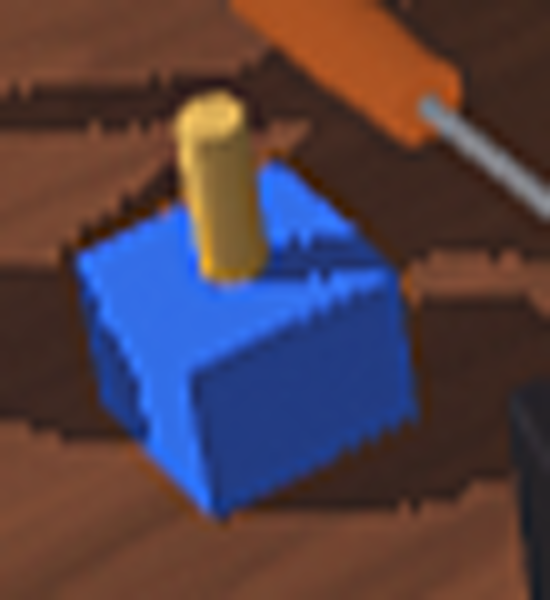

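View pics/t2.png

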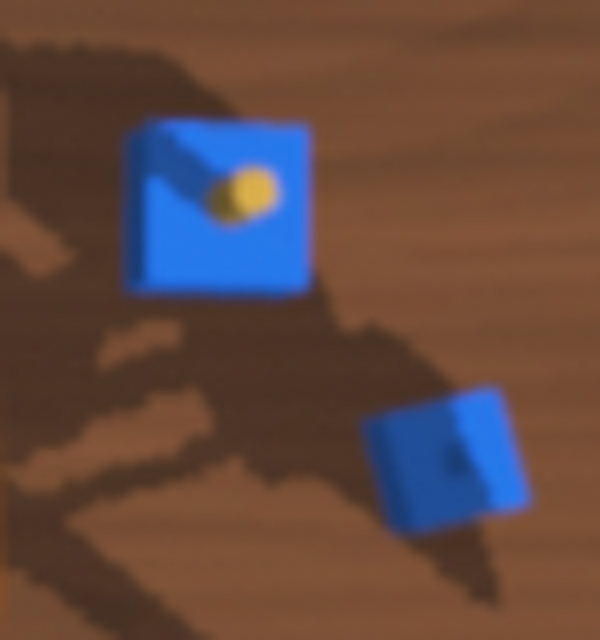

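```bash
cat >> fit.py <<'E'
def toolR(psi,ang,flip=1):
    F=frame(psi); y=flip*(F@np.array([-np.sin(ang),np.cos(ang),0])); x=-F[:,2]
    return np.stack([x,y,np.cross(x,y)],1)
def delta(Rt,pt):
    s=env.read_state(); R=Ro.from_quat(s["tcp_rot"]).as_matrix()
    return R.T@(pt-s["tcp_pos"])*1e3, np.degrees(Ro.from_matrix(R.T@Rt).as_rotvec())
E
python3 - <<'E'
from fit import *
S2=lambda x,y:((x+.5)/10-.5+125,(y+.5)/10-.5+215)
T2=lambda x,y:((x+.5)/8-.5+325,(y+.5)/8-.5+205)
print("headtop",tri(S2(212,108),T2(256,191)),"headbase",tri(S2(231,262),T2(230,204)))
print("at z",atz("top",T2(256,191),.089),atz("scene",S2(212,108),.089))
print("blk corners top",[atz("top",T2(*q),.045).round(4) for q in((147,120),(312,125),(312,295),(145,293))])
s=env.read_state(); print(Ro.from_quat(s["tcp_rot"]).as_matrix().round(3))
p=np.load("fit.npy")
for f in(1,-1):
    for a in (p[5],0): print(f,a,toolR(p[3],a,f).round(3).tolist())
w,D,c,e=P(p)
print("target",w(.057,0,.019), [delta(toolR(p[3],p[5],f),w(.057,0,.019)) for f in(1,-1)])
E
```

```text
headtop (array([ 0.47109784, -0.27428121,  0.09016412]), np.float64(0.0018108712983135327)) headbase (array([ 0.47126758, -0.27542207,  0.0451561 ]), np.float64(0.0006776366206066178))
at z [ 0.47077264 -0.27532727  0.089     ] [ 0.47024972 -0.27287906  0.089     ]
blk corners top [array([ 0.5002, -0.2483,  0.045 ]), array([ 0.4982, -0.3051,  0.045 ]), array([ 0.4398, -0.3026,  0.045 ]), array([ 0.4408, -0.2455,  0.045 ])]
[[-0.     0.297 -0.955]
 [-0.    -0.955 -0.297]
 [-1.     0.     0.   ]]
1 1.0425928132904903 [[0.5, -0.755, 0.425], [0.007, 0.494, 0.869], [-0.866, -0.432, 0.252]]
1 0 [[0.5, -0.013, 0.866], [0.007, 1.0, 0.011], [-0.866, -0.0, 0.5]]
-1 1.0425928132904903 [[0.5, 0.755, -0.425], [0.007, -0.494, -0.869], [-0.866, 0.432, -0.252]]
-1 0 [[0.5, 0.013, -0.866], [0.007, -1.0, -0.011], [-0.866, 0.0, -0.5]]
target [0.52209678 0.19034161 0.13207763] [(array([  86.58788605, -576.57517026, -555.03854479]), array([132.93025105,  23.65593424, -30.13275648])), (array([  86.58788605, -576.57517026, -555.03854479]), array([-42.19128966,  24.15478595,  18.96288607]))]
```

Run:
```python
from fit import *
p=np.load("fit.npy");w,D,c,e=P(p)
print(delta(toolR(p[3],p[5],-1),w(.057,0,.12)))
```

```text
(array([  -0.88058669, -590.9459663 , -506.62628912]), array([-42.19128966,  24.15478595,  18.96288607]))
```

Request:
apply_moves(
  deltas=[
    {"tx": 0, "ty": -29.5, "tz": -25.3},
    {"tx": 0, "ty": -29.5, "tz": -25.3},
    {"tx": 0, "ty": -29.5, "tz": -25.3},
    {"tx": 0, "ty": -29.5, "tz": -25.3},
    {"tx": 0, "ty": -29.5, "tz": -25.3},
    {"tx": 0, "ty": -29.5, "tz": -25.3},
    {"tx": 0, "ty": -29.5, "tz": -25.3},
    {"tx": 0, "ty": -29.5, "tz": -25.3},
    {"tx": 0, "ty": -29.5, "tz": -25.3},
    {"tx": 0, "ty": -29.5, "tz": -25.3},
  ],
  hand=45,
)

```text
invalid input
```

Request:
apply_moves(
  deltas=[
    {"tx": 0, "ty": -29.5, "tz": -25.3},
    {"tx": 0, "ty": -29.5, "tz": -25.3},
    {"tx": 0, "ty": -29.5, "tz": -25.3},
    {"tx": 0, "ty": -29.5, "tz": -25.3},
    {"tx": 0, "ty": -29.5, "tz": -25.3},
    {"tx": 0, "ty": -29.5, "tz": -25.3},
    {"tx": 0, "ty": -29.5, "tz": -25.3},
    {"tx": 0, "ty": -29.5, "tz": -25.3},
    {"tx": 0, "ty": -29.5, "tz": -25.3},
    {"tx": 0, "ty": -29.5, "tz": -25.3},
  ],
)

```text
invalid input
```

Request:
apply_moves(
  deltas=[
    {"ax": -5.2, "ay": 3, "az": 2.4},
    {"ax": -5.2, "ay": 3, "az": 2.4},
    {"ax": -5.2, "ay": 3, "az": 2.4},
    {"ax": -5.2, "ay": 3, "az": 2.4},
    {"ax": -5.2, "ay": 3, "az": 2.4},
    {"ax": -5.2, "ay": 3, "az": 2.4},
    {"ax": -5.2, "ay": 3, "az": 2.4},
    {"ax": -5.2, "ay": 3, "az": 2.4},
    {},
  ],
)

```text
invalid input
```

Run:
```python
from fit import *
p=np.load("fit.npy");w,D,c,e=P(p)
print(env.read_state())
print(delta(toolR(p[3],p[5],-1),w(.057,0,.12)))
crop("scene",(200,80,370,220),4,"s3");crop("top",(85,130,255,270),4,"t3")
```

```text
{'time': 0.8, 'joint_pos': array([-1.47183053e+00,  2.58549360e-01,  1.53501282e+00, -2.95459190e-06,
        1.34801847e+00, -2.02776108e-01]), 'joint_vel': array([ 2.08466290e-04, -1.57988248e-03,  1.15810147e-03, -5.78275394e-04,
        4.04565405e-05, -3.23313246e-04]), 'tau': array([ 1.50438627e-03, -4.37131619e+01, -2.84301764e+01,  7.19200680e-02,
        3.06623918e-02, -8.31976024e-06]), 'tcp_pos': array([ 0.16348418, -0.52513173,  0.21867487]), 'tcp_rot': array([-0.69907316, -0.10627366,  0.69907564, -0.10628203]), 'ft_force': array([ 0.36271504,  0.26774442, -0.09715196]), 'wrist_torque': array([ 0.021445  , -0.03243616,  0.03714323]), 'grip_width': 0.09316070937331833}
(array([  -0.88058669, -590.9459663 , -506.62628912]), array([-42.19128966,  24.15478595,  18.96288607]))
```

View pics/s3.png

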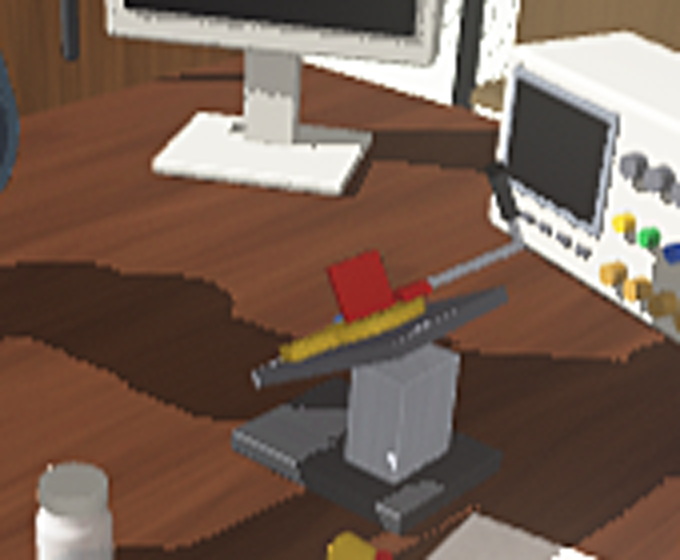

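View pics/t3.png

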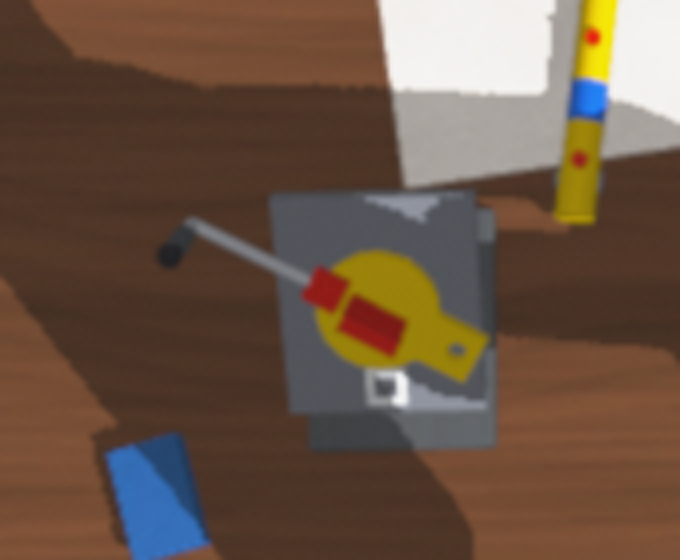

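The pictures show the arm unmoved: the scene picture has the dial and wing at about (290,150), the same as before. The calls were refused, probably because every row needs all six numbers.

Request:
apply_moves(
  deltas=[
    {"tx": 0, "ty": -29.5, "tz": -25.3, "ax": 0, "ay": 0, "az": 0},
    {"tx": 0, "ty": -29.5, "tz": -25.3, "ax": 0, "ay": 0, "az": 0},
    {"tx": 0, "ty": -29.5, "tz": -25.3, "ax": 0, "ay": 0, "az": 0},
    {"tx": 0, "ty": -29.5, "tz": -25.3, "ax": 0, "ay": 0, "az": 0},
    {"tx": 0, "ty": -29.5, "tz": -25.3, "ax": 0, "ay": 0, "az": 0},
    {"tx": 0, "ty": -29.5, "tz": -25.3, "ax": 0, "ay": 0, "az": 0},
    {"tx": 0, "ty": -29.5, "tz": -25.3, "ax": 0, "ay": 0, "az": 0},
    {"tx": 0, "ty": -29.5, "tz": -25.3, "ax": 0, "ay": 0, "az": 0},
    {"tx": 0, "ty": -29.5, "tz": -25.3, "ax": 0, "ay": 0, "az": 0},
    {"tx": 0, "ty": -29.5, "tz": -25.3, "ax": 0, "ay": 0, "az": 0},
  ],
  hand=45,
)

```text
time: 1.73
tcp_pos: [0.3177, -0.1666, 0.219]
tcp_rot: [0.699, 0.106, -0.699, 0.106]
ft_force: [0.8, 0.4, -0.2]
grip_width: 0.0452
```

Request:
apply_moves(
  deltas=[
    {"tx": 0, "ty": -29.5, "tz": -25.3, "ax": 0, "ay": 0, "az": 0},
    {"tx": 0, "ty": -29.5, "tz": -25.3, "ax": 0, "ay": 0, "az": 0},
    {"tx": 0, "ty": -29.5, "tz": -25.3, "ax": 0, "ay": 0, "az": 0},
    {"tx": 0, "ty": -29.5, "tz": -25.3, "ax": 0, "ay": 0, "az": 0},
    {"tx": 0, "ty": -29.5, "tz": -25.3, "ax": 0, "ay": 0, "az": 0},
    {"tx": 0, "ty": -29.5, "tz": -25.3, "ax": 0, "ay": 0, "az": 0},
    {"tx": 0, "ty": -29.5, "tz": -25.3, "ax": 0, "ay": 0, "az": 0},
    {"tx": 0, "ty": -29.5, "tz": -25.3, "ax": 0, "ay": 0, "az": 0},
    {"tx": 0, "ty": -29.5, "tz": -25.3, "ax": 0, "ay": 0, "az": 0},
    {"tx": 0, "ty": -29.5, "tz": -25.3, "ax": 0, "ay": 0, "az": 0},
  ],
)

```text
time: 2.57
tcp_pos: [0.4716, 0.1908, 0.2188]
tcp_rot: [0.699, 0.106, -0.699, 0.107]
ft_force: [0.9, 0.3, -0.2]
grip_width: 0.0449
```

Request:
apply_moves(
  deltas=[
    {"tx": 0, "ty": 0, "tz": 0, "ax": -5.2, "ay": 3, "az": 2.4},
    {"tx": 0, "ty": 0, "tz": 0, "ax": -5.2, "ay": 3, "az": 2.4},
    {"tx": 0, "ty": 0, "tz": 0, "ax": -5.2, "ay": 3, "az": 2.4},
    {"tx": 0, "ty": 0, "tz": 0, "ax": -5.2, "ay": 3, "az": 2.4},
    {"tx": 0, "ty": 0, "tz": 0, "ax": -5.2, "ay": 3, "az": 2.4},
    {"tx": 0, "ty": 0, "tz": 0, "ax": -5.2, "ay": 3, "az": 2.4},
    {"tx": 0, "ty": 0, "tz": 0, "ax": -5.2, "ay": 3, "az": 2.4},
    {"tx": 0, "ty": 0, "tz": 0, "ax": -5.2, "ay": 3, "az": 2.4},
    {"tx": 0, "ty": 0, "tz": 0, "ax": 0, "ay": 0, "az": 0},
  ],
)

```text
time: 3.32
tcp_pos: [0.468, 0.1881, 0.2168]
tcp_rot: [0.749, 0.251, -0.433, 0.434]
ft_force: [-0.9, 0.0, -0.3]
grip_width: 0.045
```

Run:
```python
from fit import *
p=np.load("fit.npy");w,D,c,e=P(p)
s=env.read_state();print(s["time"],s["joint_pos"].round(2),s["tcp_pos"],s["ft_force"])
print(delta(toolR(p[3],p[5],-1),w(.057,0,.07)))
crop("scene",(200,80,370,220),4,"s4");crop("top",(85,130,255,270),4,"t4")
```

```text
3.3167 [ 0.25 -0.09  2.05 -0.2   0.68  0.9 ] [0.4679734  0.18814011 0.21678806] [-0.91608595  0.04512227 -0.32708071]
(array([49.41969119,  3.01564237, -3.90535799]), array([-0.25066949,  0.36956173, -0.15907147]))
```

View pics/s4.png

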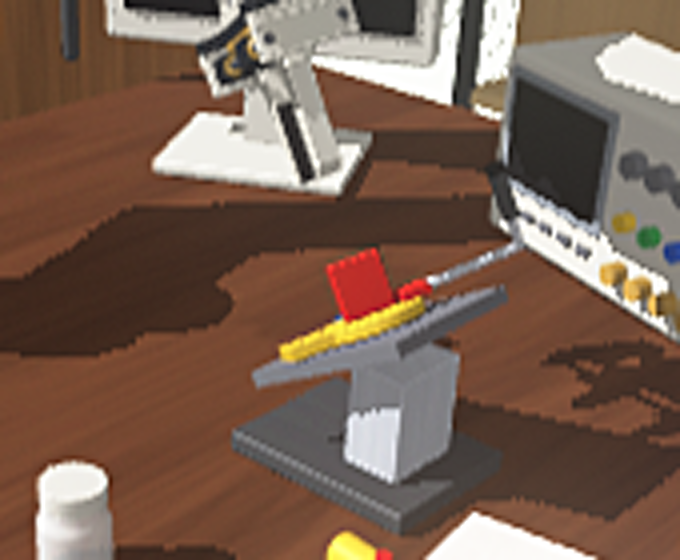

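View pics/t4.png

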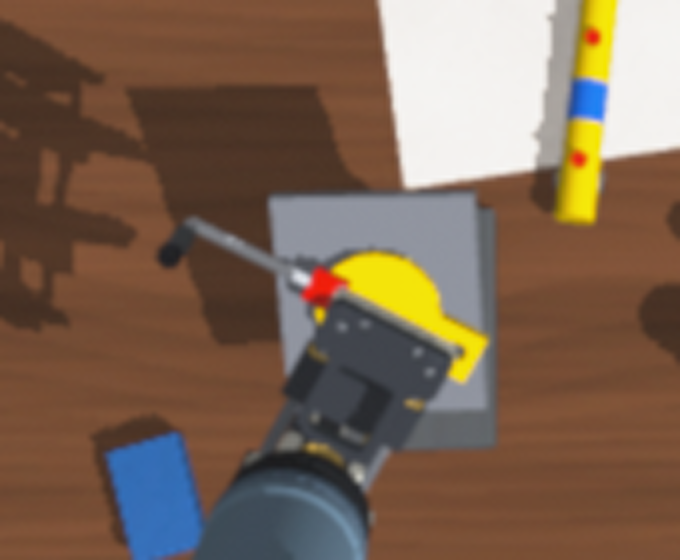

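The scene picture shows the gripper at about (290,130), over the wing at (290,150), and the top picture shows its jaws lying across the bar. I'll go down along the dial axis.

Request:
apply_moves(
  deltas=[
    {"tx": 25, "ty": 3, "tz": -3.9, "ax": 0, "ay": 0, "az": 0},
    {"tx": 25, "ty": 0, "tz": 0, "ax": 0, "ay": 0, "az": 0},
    {"tx": 20, "ty": 0, "tz": 0, "ax": 0, "ay": 0, "az": 0},
    {"tx": 15, "ty": 0, "tz": 0, "ax": 0, "ay": 0, "az": 0},
    {"tx": 10, "ty": 0, "tz": 0, "ax": 0, "ay": 0, "az": 0},
    {"tx": 4, "ty": 0, "tz": 0, "ax": 0, "ay": 0, "az": 0},
    {"tx": 0, "ty": 0, "tz": 0, "ax": 0, "ay": 0, "az": 0},
  ],
)

```text
time: 4.0
tcp_pos: [0.5255, 0.1902, 0.1346]
tcp_rot: [0.75, 0.249, -0.434, 0.432]
ft_force: [0.3, 0.8, 0.8]
grip_width: 0.0447
```

Run:
```python
from fit import *
p=np.load("fit.npy");w,D,c,e=P(p)
s=env.read_state();print(s["time"],s["joint_pos"].round(2),s["tcp_pos"],s["ft_force"])
print(delta(toolR(p[3],p[5],-1),w(.057,0,.019)))
crop("scene",(250,100,350,200),6,"s5")
```

```text
4.0 [ 0.22  0.13  2.07 -0.26  0.44  0.96] [0.52545705 0.1902414  0.13457053] [0.33183811 0.82126183 0.79286794]
(array([ 0.48230539, -3.64344883,  2.00216644]), array([-0.5697081 ,  0.41954955, -0.18541703]))
```

View pics/s5.png

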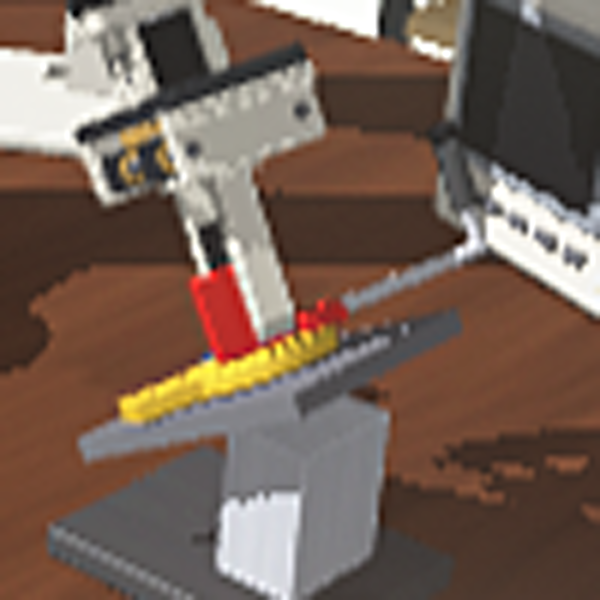

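```bash
cat > ov.py <<'E'
from fit import *
def overlay(box,f,name,extra=[],ang=None,n="scene",width=None):
    p=np.load("fit.npy"); p=p.copy()
    if ang is not None:p[5]=ang
    w,D,c,e=P(p); im=optics.snapshot(n);x0,y0,x1,y1=box
    s=cv2.resize(np.ascontiguousarray(im[y0:y1,x0:x1,::-1]),None,fx=f,fy=f,interpolation=cv2.INTER_CUBIC)
    def L(q,col):
        u=proj(n,np.array(q)); u=((u-[x0,y0]+.5)*f-.5); cv2.polylines(s,[np.round(u).astype(int)],True,col,1,cv2.LINE_AA)
    t=np.linspace(0,6.28,40)
    L([w(c+a,e+b,0) for a,b in((.075,.065),(.075,-.065),(-.075,-.065),(-.075,.065))],(255,255,0))
    L([D(.04*np.cos(a),.04*np.sin(a),.012) for a in t],(0,255,0))
    L([D(-.057+.006*np.cos(a),.006*np.sin(a),.012) for a in t],(0,255,0))
    L([w(.00575*np.cos(a),.00575*np.sin(a),0) for a in t],(255,0,255))
    for h in(.012,.056):L([D(a,b,h) for a,b in((.02,.006),(.02,-.006),(-.02,-.006),(-.02,.006))],(255,0,0))
    st=env.read_state();R=Ro.from_quat(st["tcp_rot"]).as_matrix();g=st["grip_width"]/2
    for sg in(1,-1): L([st["tcp_pos"]+R@np.array([a,sg*g,b]) for a,b in((0,.0075),(0,-.0075),(-.04,-.0075),(-.04,.0075))],(0,0,0))
    cv2.imwrite(f"pics/{name}.png",s)
E
python3 -c "
from ov import *
overlay((250,100,350,200),7,'s6')"
```

```text
(no output)
```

View pics/s6.png

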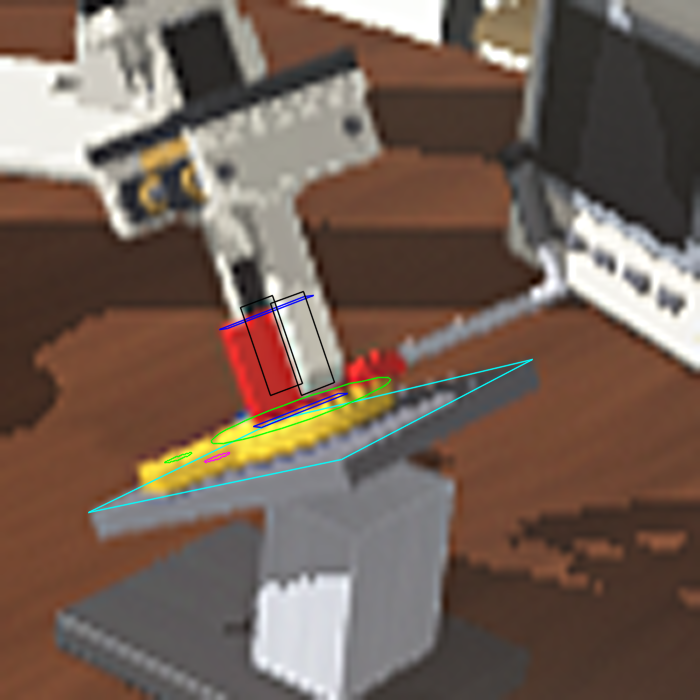

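Request:
apply_moves(
  deltas=[
    {"tx": 0.5, "ty": -3.6, "tz": 2, "ax": -0.5, "ay": 0.4, "az": -0.2},
    {"tx": 0, "ty": 0, "tz": 0, "ax": 0, "ay": 0, "az": 0},
    {"tx": 0, "ty": 0, "tz": 0, "ax": 0, "ay": 0, "az": 0},
  ],
)

```text
time: 4.35
tcp_pos: [0.5215, 0.1906, 0.1337]
tcp_rot: [0.75, 0.254, -0.43, 0.434]
ft_force: [0.1, -0.2, -0.4]
grip_width: 0.0452
```

Run:
```python
from fit import *
p=np.load("fit.npy");w,D,c,e=P(p)
s=env.read_state();print(s["time"],s["tcp_pos"],s["ft_force"])
print(delta(toolR(p[3],p[5],-1),w(.057,0,.019)))
```

```text
4.35 [0.52150374 0.19057499 0.13368554] [ 0.08443825 -0.18231044 -0.40625529]
(array([ 1.68655138, -0.13443995,  0.35918813]), array([-0.02183788, -0.10651965, -0.10137092]))
```

Now close lightly and read the force, to find the true axis across the bar.

Request:
apply_moves(
  deltas=[
    {"tx": 0, "ty": 0, "tz": 0, "ax": 0, "ay": 0, "az": 0},
    {"tx": 0, "ty": 0, "tz": 0, "ax": 0, "ay": 0, "az": 0},
    {"tx": 0, "ty": 0, "tz": 0, "ax": 0, "ay": 0, "az": 0},
    {"tx": 0, "ty": 0, "tz": 0, "ax": 0, "ay": 0, "az": 0},
    {"tx": 0, "ty": 0, "tz": 0, "ax": 0, "ay": 0, "az": 0},
    {"tx": 0, "ty": 0, "tz": 0, "ax": 0, "ay": 0, "az": 0},
  ],
  hand=5,
  force=10,
)

```text
time: 4.85
tcp_pos: [0.5209, 0.1908, 0.1324]
tcp_rot: [0.75, 0.254, -0.43, 0.434]
ft_force: [0.6, -0.2, 1.4]
grip_width: 0.0118
```

```bash
cat > st.py <<'E'
from fit import *
p=np.load("fit.npy");w,D,c,e=P(p);F=frame(p[3])
s=env.read_state();R=Ro.from_quat(s["tcp_rot"]).as_matrix()
print(s["time"],"tcp",s["tcp_pos"].round(4),"Ftool",(R.T@s["ft_force"]).round(2),"Mtool",(R.T@s["wrist_torque"]).round(3),"grip",s["grip_width"].round(4))
y=F.T@R[:,1]; print("in plate frame: pos",(F.T@(s["tcp_pos"]-p[:3])*1e3).round(2),"jaw ang deg",np.degrees(np.arctan2(y[0],-y[1])).round(2), "toolx",(F.T@R[:,0]).round(3),"q",s["joint_pos"].round(2))
E
python3 st.py
```

```text
Traceback (most recent call last):
  File "st.py", line 4, in <module>
    print(s["time"],"tcp",s["tcp_pos"].round(4),"Ftool",(R.T@s["ft_force"]).round(2),"Mtool",(R.T@s["wrist_torque"]).round(3),"grip",s["grip_width"].round(4))
                                                                                                                                     ^^^^^^^^^^^^^^^^^^^^^
AttributeError: 'float' object has no attribute 'round'
```

```bash
sed -i 's/s\["grip_width"\].round(4)/round(s["grip_width"],4)/' st.py; python3 st.py
```

```text
4.85 tcp [0.5209 0.1908 0.1324] Ftool [-0.87  1.18 -0.44] Mtool [-0.04   0.008 -0.026] grip 0.0118
in plate frame: pos [56.19  0.47 19.88] jaw ang deg 59.72 toolx [ 0.     0.001 -1.   ] q [ 0.22  0.12  2.09 -0.24  0.43  0.93]
```

Request:
apply_moves(
  deltas=[
    {"tx": 0, "ty": 0, "tz": 0, "ax": 0, "ay": 0, "az": 0},
    {"tx": 0, "ty": 0, "tz": 0, "ax": 4, "ay": 0, "az": 0},
    {"tx": 0, "ty": 0, "tz": 0, "ax": 4, "ay": 0, "az": 0},
    {"tx": 0, "ty": 0, "tz": 0, "ax": 4, "ay": 0, "az": 0},
    {"tx": 0, "ty": 0, "tz": 0, "ax": 4, "ay": 0, "az": 0},
    {"tx": 0, "ty": 0, "tz": 0, "ax": 4, "ay": 0, "az": 0},
    {"tx": 0, "ty": 0, "tz": 0, "ax": 0, "ay": 0, "az": 0},
    {"tx": 0, "ty": 0, "tz": 0, "ax": 0, "ay": 0, "az": 0},
  ],
  force=15,
)

```text
time: 5.52
tcp_pos: [0.5214, 0.1904, 0.1327]
tcp_rot: [0.813, 0.176, -0.468, 0.298]
ft_force: [-0.5, -0.4, 0.8]
grip_width: 0.0123
```

```bash
python3 st.py
```

```text
5.5167 tcp [0.5214 0.1904 0.1327] Ftool [-0.94  0.33  0.27] Mtool [ 0.084 -0.379 -0.272] grip 0.0123
in plate frame: pos [5.670e+01 2.000e-02 1.988e+01] jaw ang deg 39.86 toolx [ 0.001  0.    -1.   ] q [ 0.22  0.12  2.09 -0.25  0.43  1.28]
```

Request:
apply_moves(
  deltas=[
    {"tx": 0, "ty": 0, "tz": 0, "ax": 4, "ay": 0, "az": 0},
    {"tx": 0, "ty": 0, "tz": 0, "ax": 4, "ay": 0, "az": 0},
    {"tx": 0, "ty": 0, "tz": 0, "ax": 4, "ay": 0, "az": 0},
    {"tx": 0, "ty": 0, "tz": 0, "ax": 4, "ay": 0, "az": 0},
    {"tx": 0, "ty": 0, "tz": 0, "ax": 4, "ay": 0, "az": 0},
    {"tx": 0, "ty": 0, "tz": 0, "ax": 4, "ay": 0, "az": 0},
    {"tx": 0, "ty": 0, "tz": 0, "ax": 4, "ay": 0, "az": 0},
    {"tx": 0, "ty": 0, "tz": 0, "ax": 4, "ay": 0, "az": 0},
    {"tx": 0, "ty": 0, "tz": 0, "ax": 0, "ay": 0, "az": 0},
    {"tx": 0, "ty": 0, "tz": 0, "ax": 0, "ay": 0, "az": 0},
  ],
)

```text
time: 6.35
tcp_pos: [0.5218, 0.1894, 0.1329]
tcp_rot: [0.864, 0.039, -0.498, 0.063]
ft_force: [-0.6, -8.1, 1.4]
grip_width: 0.0124
```

```bash
python3 st.py; python3 -c "
from ov import *
a=np.radians(8)
overlay((250,100,350,200),6,'s7',ang=a); overlay((105,150,235,255),6,'t7',ang=a,n='top')"
```

```text
6.35 tcp [0.5218 0.1894 0.1329] Ftool [-1.58  8.04  1.02] Mtool [ 0.036 -0.274  0.855] grip 0.0124
in plate frame: pos [57.17 -0.99 19.9 ] jaw ang deg 7.86 toolx [ 0.001 -0.001 -1.   ] q [ 0.22  0.12  2.09 -0.25  0.43  1.83]
```

View pics/t7.png

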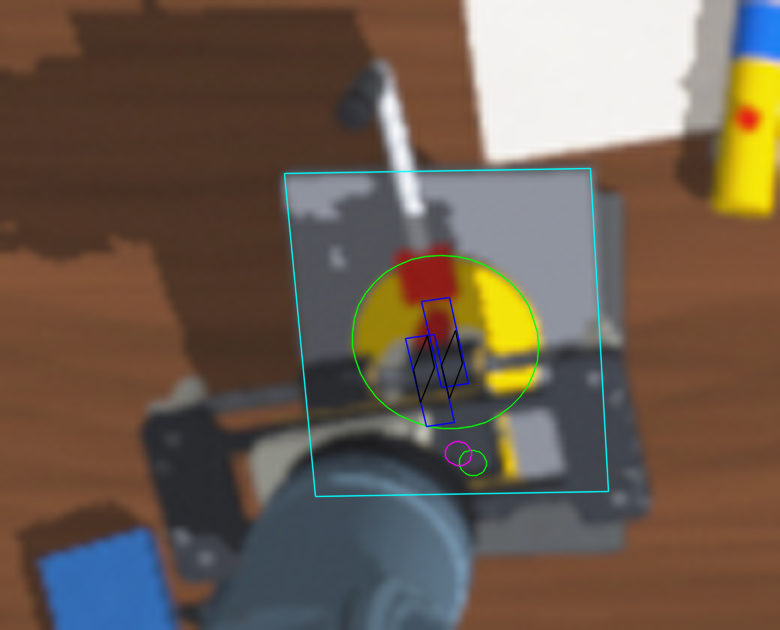

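View pics/s7.png

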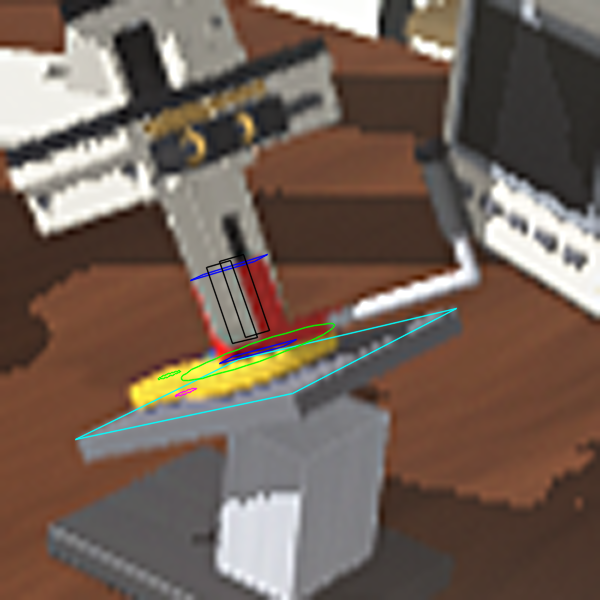

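Request:
apply_moves(
  deltas=[
    {"tx": 0, "ty": 0.5, "tz": 0, "ax": 4, "ay": 0, "az": 0},
    {"tx": 0, "ty": 0.5, "tz": 0, "ax": 3.9, "ay": 0, "az": 0},
    {"tx": 0, "ty": 0, "tz": 0, "ax": 0, "ay": 0, "az": 0},
    {"tx": 0, "ty": 0, "tz": 0, "ax": 0, "ay": 0, "az": 0},
    {"tx": 0, "ty": 0, "tz": 0, "ax": 0, "ay": 0, "az": 0},
  ],
)

```text
time: 6.87
tcp_pos: [0.5218, 0.1891, 0.1329]
tcp_rot: [0.866, 0.006, -0.499, 0.003]
ft_force: [0.2, -4.9, 0.6]
grip_width: 0.0122
```

```bash
python3 st.py
```

```text
6.8667 tcp [0.5218 0.1891 0.1329] Ftool [-0.44  4.91 -0.39] Mtool [ 0.101 -0.155  0.662] grip 0.0122
in plate frame: pos [57.18 -1.24 19.89] jaw ang deg 0.0 toolx [ 0.002  0.    -1.   ] q [ 0.21  0.12  2.09 -0.24  0.43  1.97]
```

Request:
apply_moves(
  deltas=[
    {"tx": 0, "ty": 0.8, "tz": 0, "ax": 0, "ay": 0, "az": 0},
    {"tx": 0, "ty": 0.8, "tz": 0, "ax": 0, "ay": 0, "az": 0},
    {"tx": 0, "ty": 0, "tz": 0, "ax": 0, "ay": 0, "az": 0},
    {"tx": 0, "ty": 0, "tz": 0, "ax": 0, "ay": 0, "az": 0},
    {"tx": 0, "ty": 0, "tz": 0, "ax": 0, "ay": 0, "az": 0},
  ],
)

```text
time: 7.28
tcp_pos: [0.5218, 0.189, 0.133]
tcp_rot: [0.867, 0.006, -0.499, 0.002]
ft_force: [2.2, 4.4, -1.1]
grip_width: 0.0114
```

```bash
python3 st.py
```

```text
7.2833 tcp [0.5218 0.189  0.133 ] Ftool [ 2.07 -4.39 -1.44] Mtool [ 0.019 -0.347 -0.635] grip 0.0114
in plate frame: pos [57.19 -1.32 19.9 ] jaw ang deg -0.08 toolx [ 0.002  0.002 -1.   ] q [ 0.21  0.12  2.09 -0.24  0.43  1.96]
```

Request:
apply_moves(
  deltas=[
    {"tx": 0, "ty": -0.8, "tz": 0, "ax": 0, "ay": 0, "az": 0},
    {"tx": 0, "ty": 0, "tz": 0, "ax": 0, "ay": 0, "az": 0},
    {"tx": 0, "ty": 0, "tz": 0, "ax": 0, "ay": 0, "az": 0},
  ],
)

```text
time: 7.53
tcp_pos: [0.5218, 0.189, 0.1329]
tcp_rot: [0.866, 0.006, -0.499, 0.002]
ft_force: [3.3, 3.2, -1.1]
grip_width: 0.0115
```

```bash
python3 st.py
```

```text
7.5333 tcp [0.5218 0.189  0.1329] Ftool [ 2.63 -3.15 -2.32] Mtool [-0.    -0.094 -0.324] grip 0.0115
in plate frame: pos [57.17 -1.31 19.89] jaw ang deg -0.12 toolx [ 0.002  0.001 -1.   ] q [ 0.21  0.12  2.09 -0.24  0.43  1.96]
```

Request:
apply_moves(
  deltas=[
    {"tx": 0, "ty": 0, "tz": 0, "ax": 0, "ay": 0, "az": 0},
    {"tx": 0, "ty": 0, "tz": 0, "ax": 0, "ay": 0, "az": 0},
    {"tx": 0, "ty": 0, "tz": 0, "ax": 0, "ay": 0, "az": 0},
    {"tx": -10, "ty": 0, "tz": 0, "ax": 0, "ay": 0, "az": 0},
    {"tx": -25, "ty": 0, "tz": 0, "ax": 0, "ay": 0, "az": 0},
    {"tx": -40, "ty": 0, "tz": 0, "ax": 0, "ay": 0, "az": 0},
    {"tx": -40, "ty": 0, "tz": 0, "ax": 0, "ay": 0, "az": 0},
  ],
  hand=45,
)

```text
time: 8.12
tcp_pos: [0.462, 0.1875, 0.2324]
tcp_rot: [0.865, 0.005, -0.501, 0.002]
ft_force: [1.4, 0.3, 0.4]
grip_width: 0.0449
```

```bash
python3 - <<'E'
from fit import *
p=np.load("fit.npy"); F=frame(p[3]); p[:3]+=F@np.array([-.00185,-.00128,0]); np.save("fit.npy",p)
print(p[:3])
y=np.array([0,-1,0.]);x=np.array([0,0,-1.]);Rd=np.stack([x,y,np.cross(x,y)],1)
print(delta(Rd,np.array([.4711,-.2748,.15])), env.read_state()["tcp_pos"])
E
python3 st.py; python3 -c "
from ov import *
overlay((105,150,235,255),6,'t8',ang=0,n='top')"
```

```text
[0.48065163 0.18851587 0.08619815]
(array([ 72.89374716, 462.46302591,  37.23559569]), array([  0.5884769 , -29.87264462,   0.24330123])) [0.46204431 0.18747367 0.2324202 ]
8.1167 tcp [0.462  0.1875 0.2324] Ftool [ 0.35 -0.27 -1.38] Mtool [ 0.031 -0.249 -0.036] grip 0.0449
in plate frame: pos [ 56.99  -0.8  135.94] jaw ang deg -0.15 toolx [-0.002  0.    -1.   ] q [ 0.25 -0.12  2.04 -0.18  0.72  1.91]
```

View pics/t8.png

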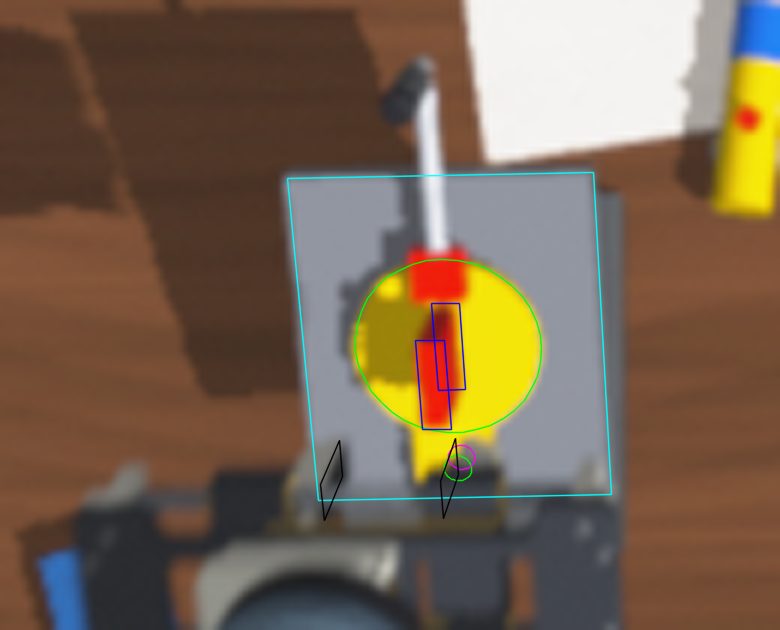

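Request:
apply_moves(
  deltas=[
    {"tx": 0, "ty": 38.5, "tz": 0, "ax": 0, "ay": -5, "az": 0},
    {"tx": 0, "ty": 38.5, "tz": 0, "ax": 0, "ay": -5, "az": 0},
    {"tx": 0, "ty": 38.5, "tz": 0, "ax": 0, "ay": -5, "az": 0},
    {"tx": 0, "ty": 38.5, "tz": 0, "ax": 0, "ay": -5, "az": 0},
    {"tx": 0, "ty": 38.5, "tz": 0, "ax": 0, "ay": -5, "az": 0},
    {"tx": 0, "ty": 38.5, "tz": 0, "ax": 0, "ay": -5, "az": 0},
    {"tx": 0, "ty": 38.5, "tz": 0, "ax": 0, "ay": 0, "az": 0},
    {"tx": 0, "ty": 38.5, "tz": 0, "ax": 0, "ay": 0, "az": 0},
    {"tx": 0, "ty": 38.5, "tz": 0, "ax": 0, "ay": 0, "az": 0},
    {"tx": 0, "ty": 38.5, "tz": 0, "ax": 0, "ay": 0, "az": 0},
  ],
)

```text
time: 9.0
tcp_pos: [0.4674, -0.1946, 0.2325]
tcp_rot: [0.711, 0.004, -0.703, 0.003]
ft_force: [0.4, 0.4, 0.4]
grip_width: 0.0448
```

Request:
apply_moves(
  deltas=[
    {"tx": 0, "ty": 38.5, "tz": 0, "ax": 0, "ay": 0, "az": 0},
    {"tx": 0, "ty": 38.5, "tz": 0, "ax": 0, "ay": 0, "az": 0},
    {"tx": 30, "ty": 0, "tz": 0, "ax": 0, "ay": 0, "az": 0},
    {"tx": 30, "ty": 0, "tz": 0, "ax": 0, "ay": 0, "az": 0},
    {"tx": 0, "ty": 0, "tz": 0, "ax": 0, "ay": 0, "az": 0},
    {"tx": 0, "ty": 0, "tz": 0, "ax": 0, "ay": 0, "az": 0},
    {"tx": 0, "ty": 0, "tz": 0, "ax": 0, "ay": 0, "az": 0},
  ],
)

```text
time: 9.58
tcp_pos: [0.4699, -0.27, 0.1736]
tcp_rot: [0.711, 0.003, -0.703, 0.004]
ft_force: [-0.7, 0.3, 0.3]
grip_width: 0.045
```

Run:
```python
from fit import *
y=np.array([0,-1,0.]);x=np.array([0,0,-1.]);Rd=np.stack([x,y,np.cross(x,y)],1)
print(delta(Rd,np.array([.4711,-.2748,.051])), env.read_state()["tcp_pos"])
crop("scene",(110,180,210,280),6,"s9");crop("top",(120,160,230,250),7,"t9")
```

```text
(array([122.63645103,   4.72915906,   0.34731808]), array([ 0.60753159, -0.71226928, -0.0464683 ])) [ 0.46987215 -0.26997605  0.1736271 ]
```

View pics/s9.png

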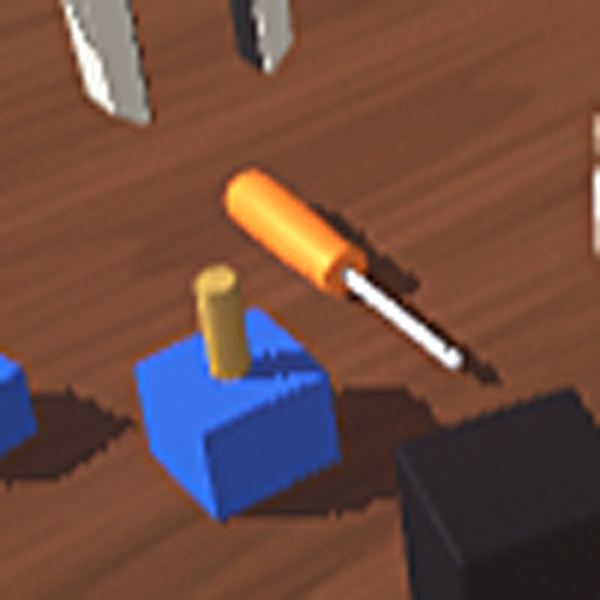

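View pics/t9.png

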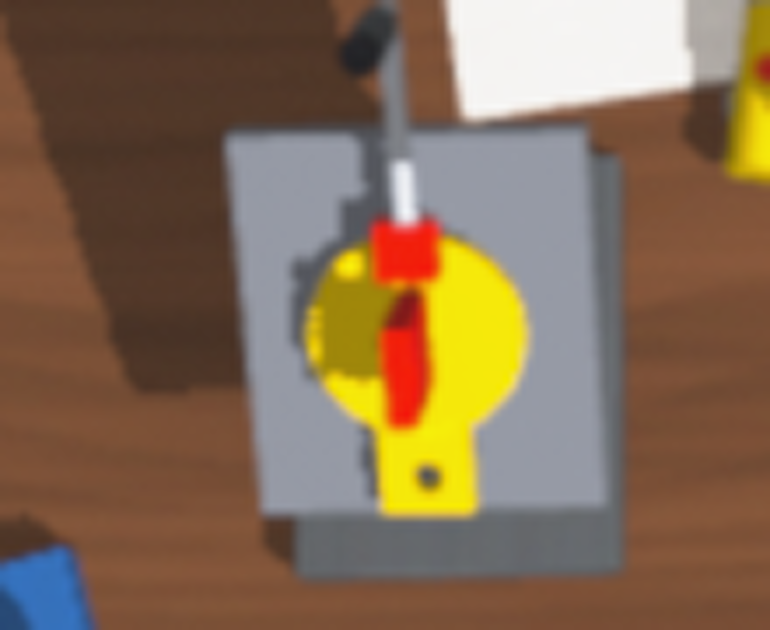

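The scene picture shows the pin upright in the larger blue block, with its head at about (220,320) in the crop. The top picture shows the lug pointing down the slope, its hole at crop (429,477), and the white frame fully covered.

Run:
```python
from fit import *
p=np.load("fit.npy");p[5]=0;w,D,c,e=P(p)
a=proj("top",D(-.057,0,.012))[0];b=proj("top",w(0,0,0))[0]
print("pred lug",a,"obs 180.86 227.71; pred base",b,"obs 181.1 226.6")
print("pred diff",a-b,"obs diff",180.86-181.14,227.71-226.56)
q=p.copy();q[5]=.0175;print("per deg",proj("top",P(q)[1](-.057,0,.012))[0]-a)
I=np.load("im0.npz"); crop("top",(165,210,195,240),20,"t10a",I["top"]); crop("top",(165,210,195,240),20,"t10b")
```

```text
pred lug [180.81786447 227.5553495 ] obs 180.86 227.71; pred base [181.44254621 225.73598558] obs 181.1 226.6
pred diff [-0.62468174  1.81936392] obs diff -0.2799999999999727 1.1500000000000057
per deg [ 0.3803204  -0.00996622]
```

View pics/t10a.png

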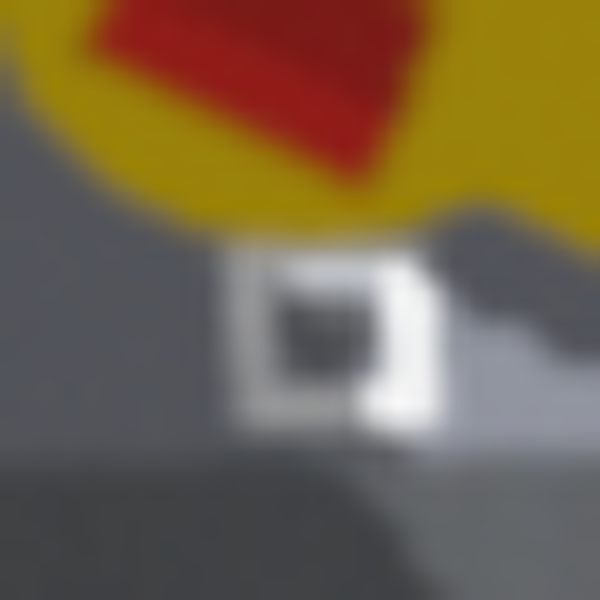

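View pics/t10b.png

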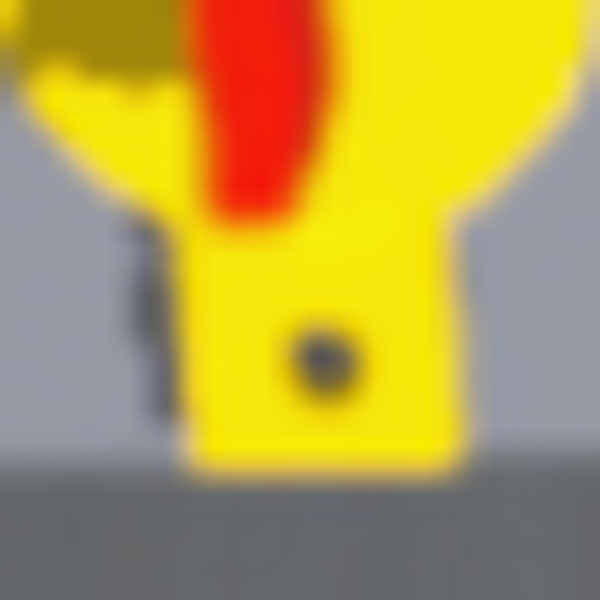

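Request:
apply_moves(
  deltas=[
    {"tx": 0, "ty": 4.7, "tz": 0.3, "ax": 0.6, "ay": -0.7, "az": 0},
    {"tx": 25, "ty": 0, "tz": 0, "ax": 0, "ay": 0, "az": 0},
    {"tx": 30, "ty": 0, "tz": 0, "ax": 0, "ay": 0, "az": 0},
    {"tx": 30, "ty": 0, "tz": 0, "ax": 0, "ay": 0, "az": 0},
    {"tx": 20, "ty": 0, "tz": 0, "ax": 0, "ay": 0, "az": 0},
    {"tx": 10, "ty": 0, "tz": 0, "ax": 0, "ay": 0, "az": 0},
    {"tx": 5, "ty": 0, "tz": 0, "ax": 0, "ay": 0, "az": 0},
    {"tx": 0, "ty": 0, "tz": 0, "ax": 0, "ay": 0, "az": 0},
    {"tx": 0, "ty": 0, "tz": 0, "ax": 0, "ay": 0, "az": 0},
  ],
)

```text
time: 10.48
tcp_pos: [0.4698, -0.2754, 0.0531]
tcp_rot: [0.707, -0.001, -0.707, 0.0]
ft_force: [0.1, -0.7, 0.5]
grip_width: 0.0452
```

Run:
```python
from fit import *
y=np.array([0,-1,0.]);x=np.array([0,0,-1.]);Rd=np.stack([x,y,np.cross(x,y)],1)
print(delta(Rd,np.array([.4711,-.2748,.051])), env.read_state()["tcp_pos"],env.read_state()["ft_force"])
crop("scene",(110,180,210,280),6,"s11");crop("top",(310,190,400,270),8,"t11")
```

```text
(array([ 2.11633998, -0.61767104, -1.28952223]), array([-0.03584329, -0.01971322, -0.069972  ])) [ 0.46980936 -0.27541428  0.05311665] [ 0.07895264 -0.72329514  0.46333728]
```

View pics/s11.png

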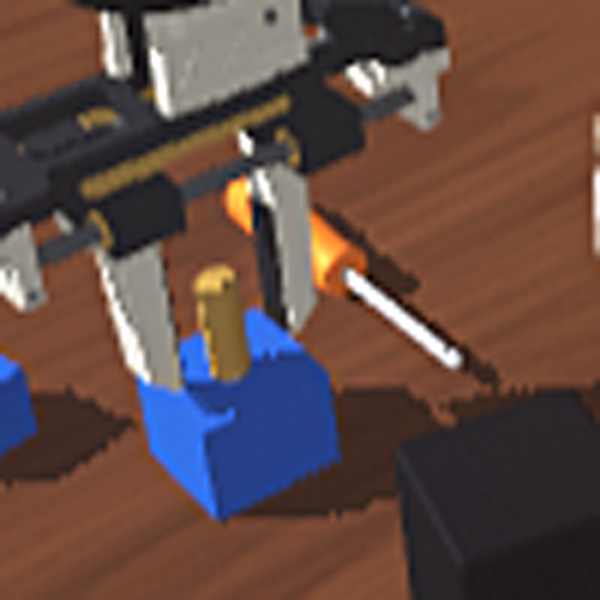

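View pics/t11.png

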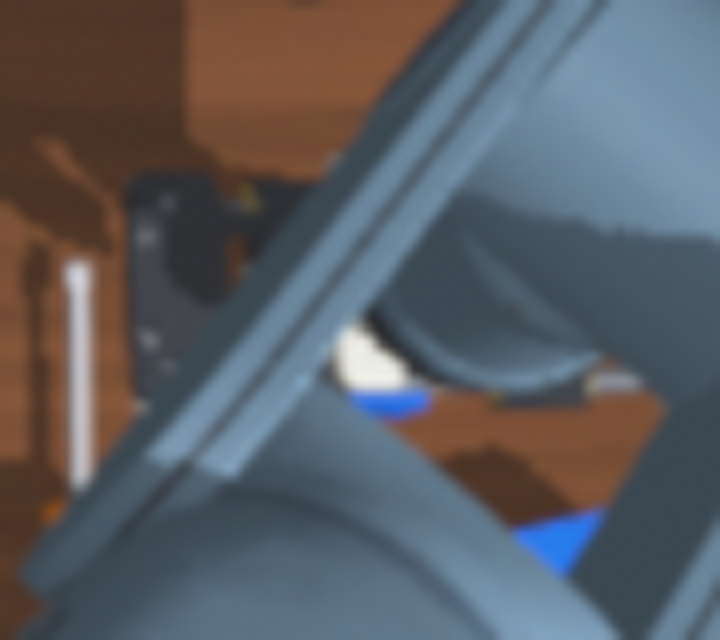

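The scene picture shows both fingers around the brass head (crop 220,320), with the tips just above the block top. Close now.

Request:
apply_moves(
  deltas=[
    {"tx": 0.5, "ty": 0, "tz": -1.2, "ax": 0, "ay": 0, "az": 0},
    {"tx": 0, "ty": 0, "tz": 0, "ax": 0, "ay": 0, "az": 0},
    {"tx": 0, "ty": 0, "tz": 0, "ax": 0, "ay": 0, "az": 0},
    {"tx": 0, "ty": 0, "tz": 0, "ax": 0, "ay": 0, "az": 0},
    {"tx": 0, "ty": 0, "tz": 0, "ax": 0, "ay": 0, "az": 0},
    {"tx": 0, "ty": 0, "tz": 0, "ax": 0, "ay": 0, "az": 0},
  ],
  hand=8,
  force=30,
)

```text
time: 11.08
tcp_pos: [0.4702, -0.2748, 0.0516]
tcp_rot: [-0.707, 0.0, 0.707, 0.0]
ft_force: [0.2, 0.6, 1.2]
grip_width: 0.0144
```

```bash
python3 st.py
```

```text
11.0833 tcp [ 0.4702 -0.2748  0.0516] Ftool [-1.16 -0.61 -0.22] Mtool [ 0.017 -0.04  -0.016] grip 0.0144
in plate frame: pos [ -31.65 -463.1   -21.69] jaw ang deg -0.68 toolx [-0.501 -0.    -0.866] q [-0.73  0.42  1.76 -0.    0.97  0.84]
```

Request:
apply_moves(
  deltas=[
    {"tx": 0, "ty": 0, "tz": 0, "ax": 0, "ay": 0, "az": 0},
    {"tx": 0, "ty": 0, "tz": 0, "ax": 0, "ay": 0, "az": 0},
  ],
)

```text
time: 11.25
tcp_pos: [0.4702, -0.2748, 0.0516]
tcp_rot: [-0.707, 0.0, 0.707, 0.0]
ft_force: [-0.6, 0.1, 1.3]
grip_width: 0.0146
```

```bash
python3 st.py; python3 -c "
from h import *
crop('scene',(120,190,180,250),10,'s12')"
```

```text
11.25 tcp [ 0.4702 -0.2748  0.0516] Ftool [-1.3  -0.14  0.6 ] Mtool [ 0.038 -0.05   0.017] grip 0.0146
in plate frame: pos [ -31.65 -463.1   -21.7 ] jaw ang deg -0.69 toolx [-0.501  0.    -0.866] q [-0.73  0.42  1.76 -0.    0.97  0.84]
```

View pics/s12.png

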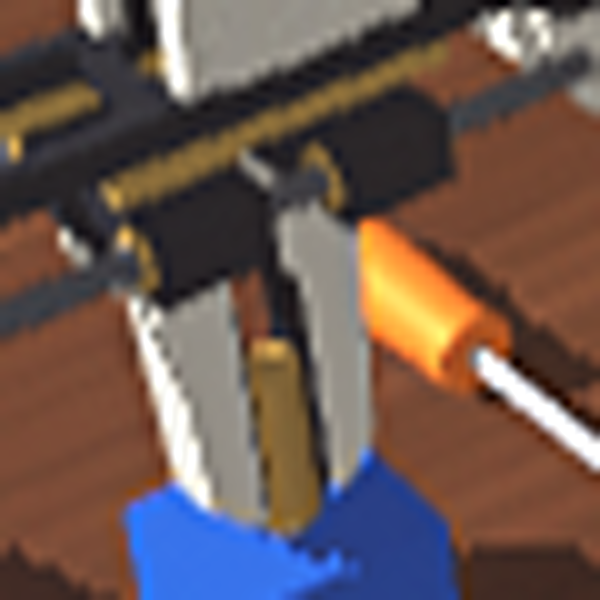

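Request:
apply_moves(
  deltas=[
    {"tx": -8, "ty": 0, "tz": 0, "ax": 0, "ay": 0, "az": 0},
    {"tx": -20, "ty": 0, "tz": 0, "ax": 0, "ay": 0, "az": 0},
    {"tx": -32, "ty": 0, "tz": 0, "ax": 0, "ay": 0, "az": 0},
    {"tx": -40, "ty": 0, "tz": 0, "ax": 0, "ay": 0, "az": 0},
    {"tx": -40, "ty": 0, "tz": 0, "ax": 0, "ay": 0, "az": 0},
    {"tx": -30, "ty": -10, "tz": 0, "ax": 0, "ay": 0, "az": 0},
    {"tx": -10, "ty": -25, "tz": 4, "ax": 0, "ay": 0, "az": 0},
    {"tx": 0, "ty": -38, "tz": 4, "ax": 0, "ay": 0, "az": 0},
    {"tx": 0, "ty": -38, "tz": 4, "ax": 0, "ay": 0, "az": 0},
    {"tx": 0, "ty": -38, "tz": 4, "ax": 0, "ay": 0, "az": 0},
  ],
)

```text
time: 12.13
tcp_pos: [0.4538, -0.1244, 0.2322]
tcp_rot: [-0.707, 0.001, 0.707, 0.001]
ft_force: [0.6, 0.4, -0.9]
grip_width: 0.0143
```

Request:
apply_moves(
  deltas=[
    {"tx": 0, "ty": -38, "tz": 4, "ax": 0, "ay": 0, "az": 0},
    {"tx": 0, "ty": -38, "tz": 4, "ax": 0, "ay": 0, "az": 0},
    {"tx": 0, "ty": -38, "tz": 4, "ax": 0, "ay": 0, "az": 0},
    {"tx": 0, "ty": -38, "tz": 4, "ax": 0, "ay": 0, "az": 0},
    {"tx": 0, "ty": -38, "tz": 4, "ax": 0, "ay": 0, "az": 0},
    {"tx": 0, "ty": -38, "tz": 4, "ax": 0, "ay": 0, "az": 0},
    {"tx": 0, "ty": -38, "tz": 4, "ax": 0, "ay": 0, "az": 0},
    {"tx": 0, "ty": -38, "tz": 4, "ax": 0, "ay": 0, "az": 0},
    {"tx": 0, "ty": -20, "tz": 4, "ax": 0, "ay": 0, "az": 0},
    {"tx": 0, "ty": 0, "tz": 0, "ax": 0, "ay": 0, "az": 0},
  ],
)

```text
time: 12.97
tcp_pos: [0.4171, 0.2019, 0.232]
tcp_rot: [-0.707, -0.002, 0.708, -0.001]
ft_force: [-0.5, -0.8, -0.6]
grip_width: 0.0147
```

Request:
apply_moves(
  deltas=[
    {"tx": 0, "ty": 0, "tz": 0, "ax": 0, "ay": 5, "az": 0},
    {"tx": 0, "ty": 0, "tz": 0, "ax": 0, "ay": 5, "az": 0},
    {"tx": 0, "ty": 0, "tz": 0, "ax": 0, "ay": 5, "az": 0},
    {"tx": 0, "ty": 0, "tz": 0, "ax": 0, "ay": 5, "az": 0},
    {"tx": 0, "ty": 0, "tz": 0, "ax": 0, "ay": 5, "az": 0},
    {"tx": 0, "ty": 0, "tz": 0, "ax": 0, "ay": 5, "az": 0},
    {"tx": 0, "ty": 0, "tz": 0, "ax": 0, "ay": 0, "az": 0},
    {"tx": 0, "ty": 0, "tz": 0, "ax": 0, "ay": 0, "az": 0},
  ],
)

```text
time: 13.63
tcp_pos: [0.4174, 0.1978, 0.2313]
tcp_rot: [0.865, -0.0, -0.501, 0.0]
ft_force: [0.8, -1.0, 0.7]
grip_width: 0.0145
```

```bash
python3 st.py
python3 - <<'E'
from fit import *
p=np.load("fit.npy");w,D,c,e=P(p)
print(delta(toolR(p[3],0,-1),w(0,0,.1)))
crop("scene",(230,90,350,200),5,"s13");crop("top",(100,160,250,280),5,"t13")
E
```

```text
13.6333 tcp [0.4174 0.1978 0.2313] Ftool [-0.15  1.02 -1.05] Mtool [ 0.042 -0.231  0.003] grip 0.0145
in plate frame: pos [ 17.88  10.09 157.27] jaw ang deg -0.62 toolx [-0.003 -0.007 -1.   ] q [ 0.33 -0.18  2.09 -0.24  0.75  2.04]
(array([57.39921314,  9.86497706, 17.57729597]), array([-0.62111644,  0.19616838, -0.41860872]))
```

View pics/s13.png

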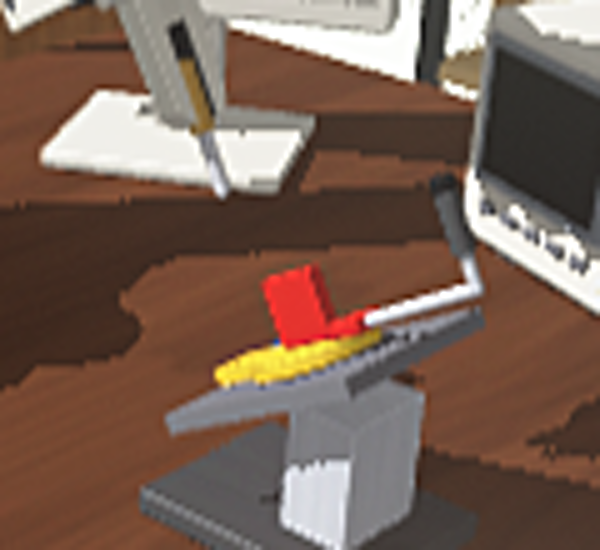

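View pics/t13.png

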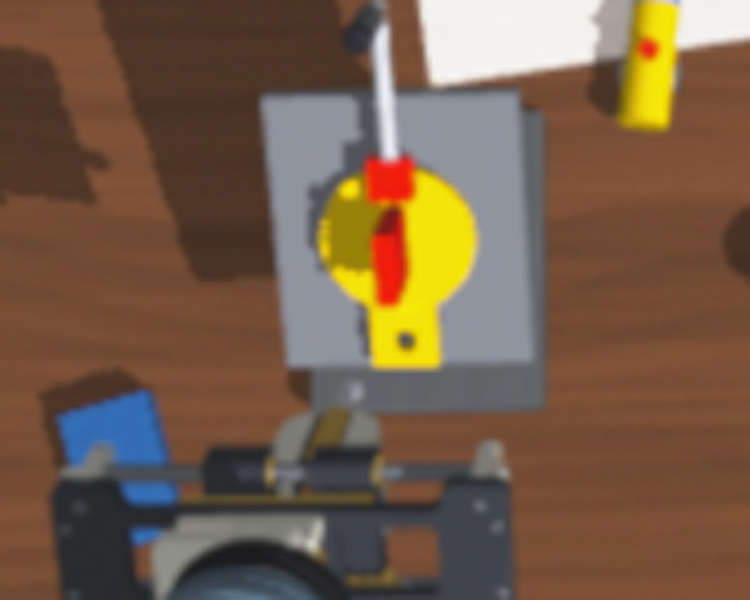

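Request:
apply_moves(
  deltas=[
    {"tx": 0, "ty": 5, "tz": 9, "ax": -0.6, "ay": 0.2, "az": -0.4},
    {"tx": 10, "ty": 4.8, "tz": 8.6, "ax": 0, "ay": 0, "az": 0},
    {"tx": 25, "ty": 0, "tz": 0, "ax": 0, "ay": 0, "az": 0},
    {"tx": 25, "ty": 0, "tz": 0, "ax": 0, "ay": 0, "az": 0},
    {"tx": 15, "ty": 0, "tz": 0, "ax": 0, "ay": 0, "az": 0},
    {"tx": 0, "ty": 0, "tz": 0, "ax": 0, "ay": 0, "az": 0},
    {"tx": 0, "ty": 0, "tz": 0, "ax": 0, "ay": 0, "az": 0},
    {"tx": 0, "ty": 0, "tz": 0, "ax": 0, "ay": 0, "az": 0},
  ],
)

```text
time: 14.4
tcp_pos: [0.4422, 0.1888, 0.1588]
tcp_rot: [0.867, 0.005, -0.499, 0.002]
ft_force: [-0.4, 0.4, -1.4]
grip_width: 0.0148
```

```bash
python3 st.py
python3 - <<'E'
from fit import *
p=np.load("fit.npy");w,D,c,e=P(p)
print(delta(toolR(p[3],0,-1),w(0,0,.08)))
crop("scene",(240,100,330,190),8,"s14");crop("top",(150,190,210,250),10,"t14")
s=env.read_state();R=Ro.from_quat(s["tcp_rot"]).as_matrix()
for zz in(0,-.001):
  t=s["tcp_pos"]+R@[.0466,0,zz]
  print("tip pred scene",(proj("scene",t)[0]-[240,100]+.5)*8-.5,"top",(proj("top",t)[0]-[150,190]+.5)*10-.5)
E
```

```text
14.4 tcp [0.4422 0.1888 0.1588] Ftool [ 0.99 -0.41  1.02] Mtool [ 0.028 -0.242 -0.024] grip 0.0148
in plate frame: pos [ 2.99  0.8  82.11] jaw ang deg -0.13 toolx [ 0.003 -0.    -1.   ] q [ 0.27 -0.05  2.19 -0.27  0.51  2.03]
(array([2.09966452, 0.80965405, 2.99282967]), array([-0.13201392, -0.15434489, -0.01379257]))
tip pred scene [298.75810521 434.2076029 ] top [294.6177288  406.36585016]
tip pred scene [300.52674755 433.73858316] top [294.34529363 402.81692848]
```

View pics/s14.png

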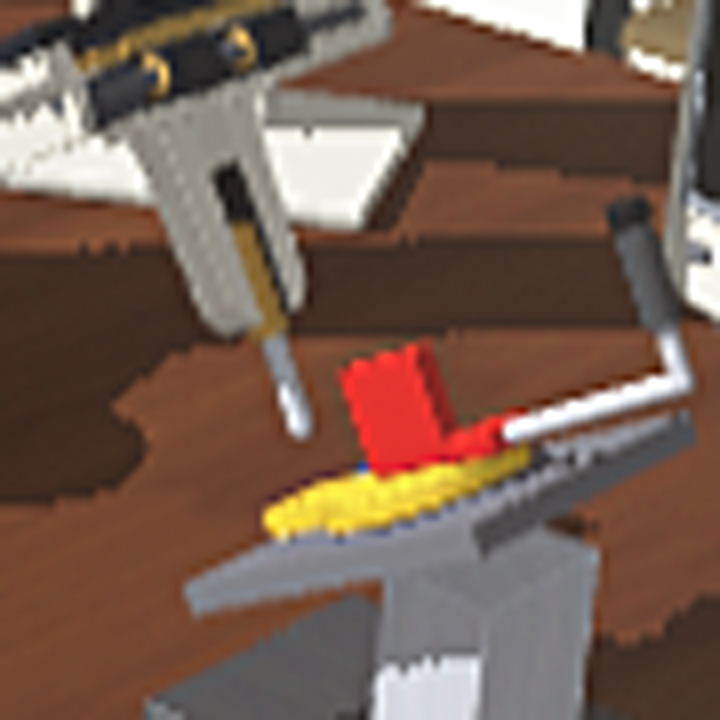

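View pics/t14.png

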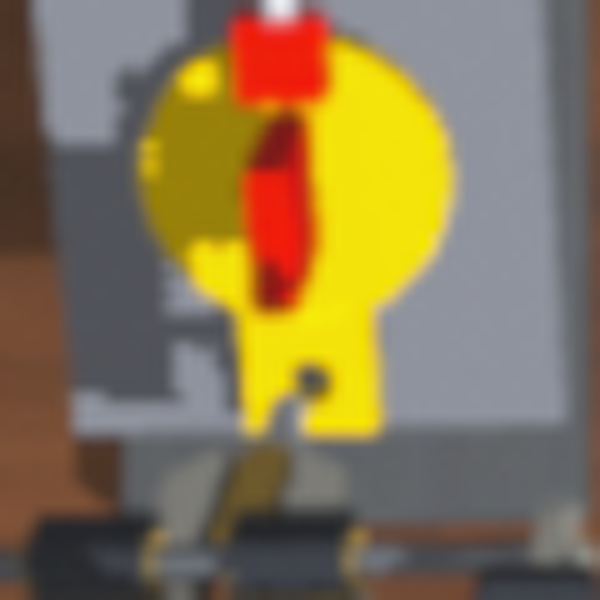

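```bash
cat > ovp.py <<'E'
from fit import *
import sys
def go(zz,tag,toff=.0466,ang=0):
    s=env.read_state();R=Ro.from_quat(s["tcp_rot"]).as_matrix()
    p=np.load("fit.npy");p[5]=ang;w,D,c,e=P(p)
    q=p[:3]
    for n,box,f in(("scene",(255,110,315,180),9),("top",(160,205,200,245),15)):
        im=optics.snapshot(n);x0,y0,x1,y1=box
        m=cv2.resize(np.ascontiguousarray(im[y0:y1,x0:x1,::-1]),None,fx=f,fy=f,interpolation=cv2.INTER_CUBIC)
        def L(X,col,cl=True):
            u=(proj(n,np.array(X))-[x0,y0]+.5)*f-.5; cv2.polylines(m,[np.round(u).astype(int)],cl,col,1,cv2.LINE_AA)
        t=np.linspace(0,6.28,30)
        for a,r in((toff,.002),(toff-.04,.005),(toff-.04,.008),(toff-.084,.008)):
            L([s["tcp_pos"]+R@[a,r*np.cos(b),zz+r*np.sin(b)] for b in t],(255,255,0))
        L([s["tcp_pos"]+R@[toff,0,zz],s["tcp_pos"]+R@[toff-.084,0,zz]],(255,0,255),False)
        L([D(-.057+.006*np.cos(a),.006*np.sin(a),.012) for a in t],(0,0,255))
        cv2.imwrite(f"pics/{n[0]}{tag}.png",m)
if __name__=="__main__": go(float(sys.argv[1]),sys.argv[2])
E
python3 ovp.py -.001 15
```

```text
(no output)
```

View pics/s15.png

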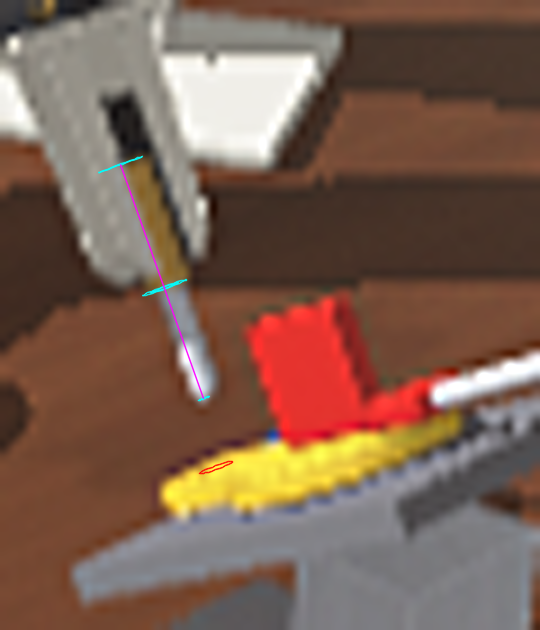

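View pics/t15.png

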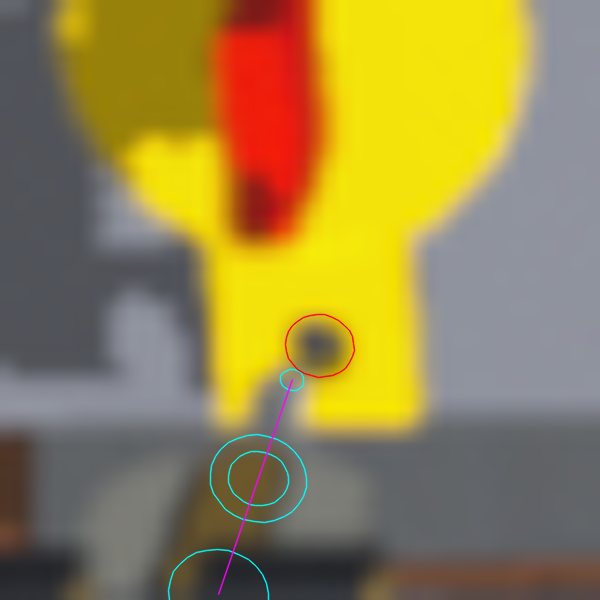

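The scene picture shows the pin tip at about (301,438) in the crop, some 15 mm above the lug. In the top picture the tip at (289,400) lies a little left of and below the lug hole at (314,380). I'll correct that and go lower.

Request:
apply_moves(
  deltas=[
    {"tx": 0, "ty": 1.4, "tz": 4, "ax": -0.1, "ay": 0, "az": 0},
    {"tx": 8, "ty": 0, "tz": 0, "ax": 0, "ay": 0, "az": 0},
    {"tx": 7, "ty": 0, "tz": 0, "ax": 0, "ay": 0, "az": 0},
    {"tx": 4, "ty": 0, "tz": 0, "ax": 0, "ay": 0, "az": 0},
    {"tx": 0, "ty": 0, "tz": 0, "ax": 0, "ay": 0, "az": 0},
    {"tx": 0, "ty": 0, "tz": 0, "ax": 0, "ay": 0, "az": 0},
  ],
)

```text
time: 15.1
tcp_pos: [0.4471, 0.1875, 0.1388]
tcp_rot: [0.866, 0.006, -0.5, 0.003]
ft_force: [-0.1, -0.4, -0.5]
grip_width: 0.014
```

```bash
python3 st.py;python3 ovp.py -.001 16
```

```text
15.1 tcp [0.4471 0.1875 0.1388] Ftool [0.4  0.37 0.39] Mtool [-0.011 -0.229 -0.021] grip 0.014
in plate frame: pos [-2.83 -0.58 62.32] jaw ang deg 0.02 toolx [ 0.001 -0.    -1.   ] q [ 0.26 -0.01  2.21 -0.29  0.45  2.05]
```

View pics/s16.png

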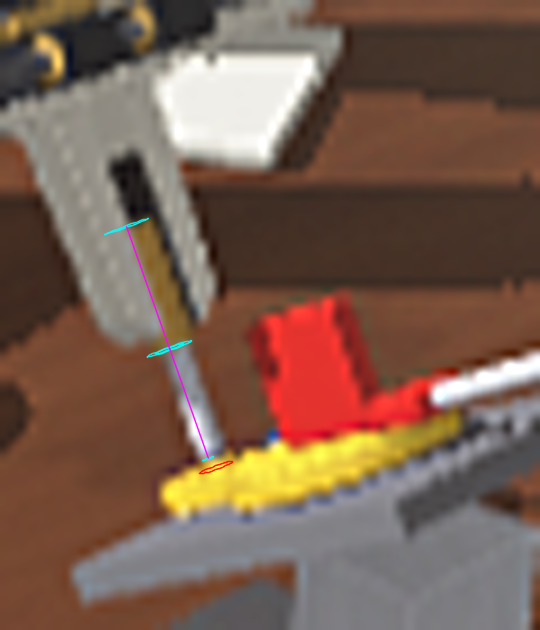

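View pics/t16.png

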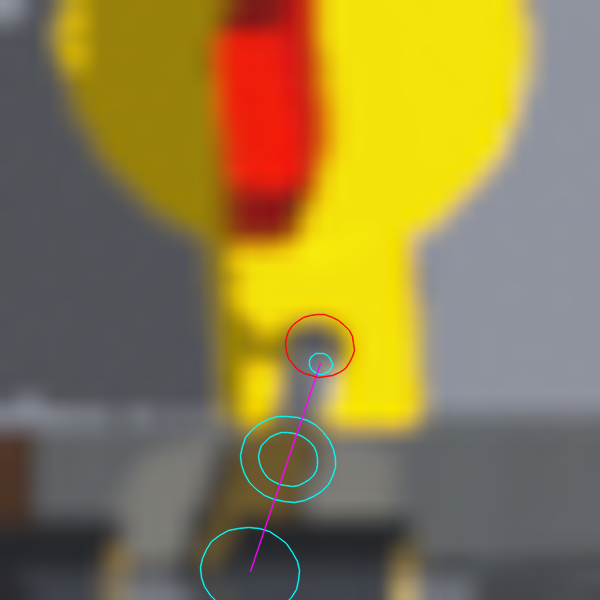

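Request:
apply_moves(
  deltas=[
    {"tx": 0, "ty": 0, "tz": -1, "ax": 0, "ay": 0, "az": 0},
    {"tx": 2, "ty": 0, "tz": 0, "ax": 0, "ay": 0, "az": 0},
    {"tx": 2, "ty": 0, "tz": 0, "ax": 0, "ay": 0, "az": 0},
    {"tx": 2, "ty": 0, "tz": 0, "ax": 0, "ay": 0, "az": 0},
    {"tx": 2, "ty": 0, "tz": 0, "ax": 0, "ay": 0, "az": 0},
    {"tx": 0, "ty": 0, "tz": 0, "ax": 0, "ay": 0, "az": 0},
    {"tx": 0, "ty": 0, "tz": 0, "ax": 0, "ay": 0, "az": 0},
  ],
)

```text
time: 15.78
tcp_pos: [0.452, 0.1877, 0.1328]
tcp_rot: [0.866, 0.006, -0.499, 0.003]
ft_force: [-0.1, -0.0, -0.5]
grip_width: 0.0144
```

```bash
python3 st.py
```

```text
15.7833 tcp [0.452  0.1877 0.1328] Ftool [0.35 0.02 0.32] Mtool [ 0.056 -0.319 -0.003] grip 0.0144
in plate frame: pos [-1.52 -0.49 54.69] jaw ang deg 0.01 toolx [ 0.002  0.    -1.   ] q [ 0.26  0.01  2.21 -0.3   0.42  2.06]
```

Request:
apply_moves(
  deltas=[
    {"tx": 2, "ty": 0, "tz": 0, "ax": 0, "ay": 0, "az": 0},
    {"tx": 2, "ty": 0, "tz": 0, "ax": 0, "ay": 0, "az": 0},
    {"tx": 2, "ty": 0, "tz": 0, "ax": 0, "ay": 0, "az": 0},
    {"tx": 0, "ty": 0, "tz": 0, "ax": 0, "ay": 0, "az": 0},
    {"tx": 0, "ty": 0, "tz": 0, "ax": 0, "ay": 0, "az": 0},
  ],
)

```text
time: 16.2
tcp_pos: [0.455, 0.1877, 0.1276]
tcp_rot: [0.867, 0.006, -0.499, 0.003]
ft_force: [-0.5, -0.2, -1.2]
grip_width: 0.0147
```

```bash
python3 st.py;python3 ovp.py -.001 17
```

```text
16.2 tcp [0.455  0.1877 0.1276] Ftool [0.76 0.2  1.07] Mtool [-0.007 -0.304 -0.077] grip 0.0147
in plate frame: pos [-1.47 -0.48 48.7 ] jaw ang deg 0.02 toolx [ 0.002  0.    -1.   ] q [ 0.26  0.02  2.22 -0.31  0.41  2.07]
```

View pics/s17.png

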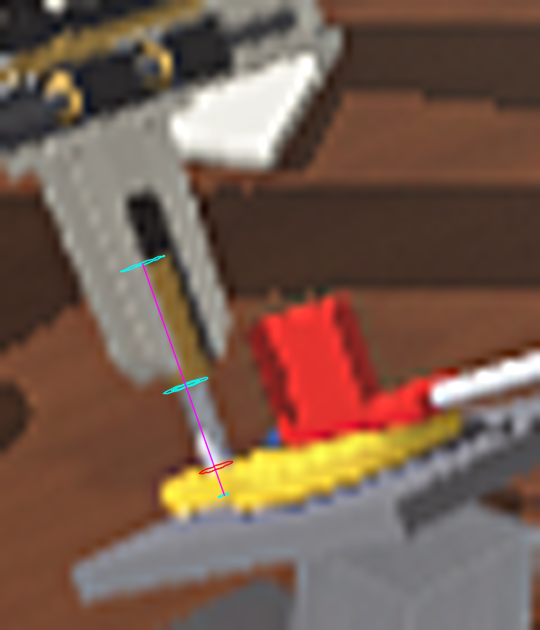

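View pics/t17.png

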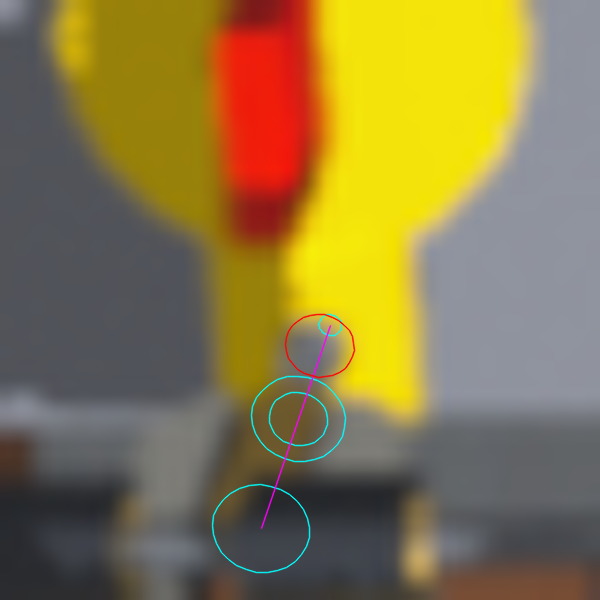

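Request:
apply_moves(
  deltas=[
    {"tx": 2, "ty": 0, "tz": 0, "ax": 0, "ay": 0, "az": 0},
    {"tx": 2, "ty": 0, "tz": 0, "ax": 0, "ay": 0, "az": 0},
    {"tx": 1, "ty": 0, "tz": 0, "ax": 0, "ay": 0, "az": 0},
    {"tx": 0, "ty": 0, "tz": 0, "ax": 0, "ay": 0, "az": 0},
    {"tx": 0, "ty": 0, "tz": 0, "ax": 0, "ay": 0, "az": 0},
  ],
)

```text
time: 16.72
tcp_pos: [0.4576, 0.1877, 0.1234]
tcp_rot: [0.867, 0.006, -0.499, 0.003]
ft_force: [0.4, 0.5, -0.4]
grip_width: 0.0145
```

```bash
python3 st.py
```

```text
16.7167 tcp [0.4576 0.1877 0.1234] Ftool [ 0.55 -0.53 -0.14] Mtool [-0.005 -0.261 -0.038] grip 0.0145
in plate frame: pos [-1.41 -0.47 43.76] jaw ang deg 0.01 toolx [ 0.002  0.    -1.   ] q [ 0.25  0.03  2.22 -0.32  0.39  2.07]
```

Request:
apply_moves(
  deltas=[
    {"tx": 2, "ty": 0, "tz": 0, "ax": 0, "ay": 0, "az": 0},
    {"tx": 2, "ty": 0, "tz": 0, "ax": 0, "ay": 0, "az": 0},
    {"tx": 1, "ty": 0, "tz": 0, "ax": 0, "ay": 0, "az": 0},
    {"tx": 0, "ty": 0, "tz": 0, "ax": 0, "ay": 0, "az": 0},
    {"tx": 0, "ty": 0, "tz": 0, "ax": 0, "ay": 0, "az": 0},
  ],
)

```text
time: 17.13
tcp_pos: [0.4601, 0.1878, 0.1191]
tcp_rot: [0.867, 0.006, -0.499, 0.003]
ft_force: [-0.2, 0.1, -1.5]
grip_width: 0.0144
```

```bash
python3 st.py
```

```text
17.1333 tcp [0.4601 0.1878 0.1191] Ftool [ 1.17 -0.14  0.88] Mtool [ 0.025 -0.319  0.034] grip 0.0144
in plate frame: pos [-1.38 -0.45 38.75] jaw ang deg 0.01 toolx [ 0.002  0.    -1.   ] q [ 0.25  0.05  2.22 -0.32  0.38  2.08]
```

Request:
apply_moves(
  deltas=[
    {"tx": 2.5, "ty": 0, "tz": 0, "ax": 0, "ay": 0, "az": 0},
    {"tx": 2.5, "ty": 0, "tz": 0, "ax": 0, "ay": 0, "az": 0},
    {"tx": 2.5, "ty": 0, "tz": 0, "ax": 0, "ay": 0, "az": 0},
    {"tx": 0, "ty": 0, "tz": 0, "ax": 0, "ay": 0, "az": 0},
    {"tx": 0, "ty": 0, "tz": 0, "ax": 0, "ay": 0, "az": 0},
  ],
)

```text
time: 17.55
tcp_pos: [0.4638, 0.1878, 0.1124]
tcp_rot: [0.866, 0.006, -0.499, 0.003]
ft_force: [-0.8, -0.0, -0.9]
grip_width: 0.0149
```

```bash
python3 st.py;python3 ovp.py -.001 18
```

```text
17.55 tcp [0.4638 0.1878 0.1124] Ftool [0.38 0.01 1.18] Mtool [-0.014 -0.344  0.011] grip 0.0149
in plate frame: pos [-1.45 -0.49 31.13] jaw ang deg 0.01 toolx [ 0.002  0.    -1.   ] q [ 0.25  0.07  2.22 -0.34  0.36  2.09]
```

View pics/s18.png

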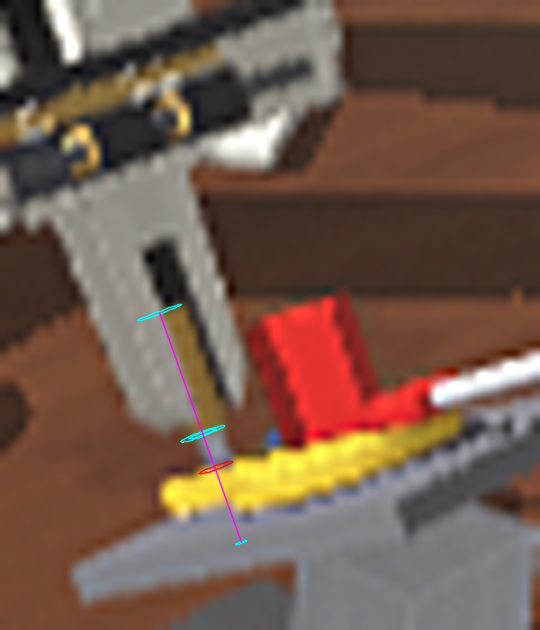

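The scene picture shows the shank through the lug, with only a few millimetres visible at crop (212,447) between the head and the lug. The forces are small.

Request:
apply_moves(
  deltas=[
    {"tx": 2.5, "ty": 0, "tz": 0, "ax": 0, "ay": 0, "az": 0},
    {"tx": 2.5, "ty": 0, "tz": 0, "ax": 0, "ay": 0, "az": 0},
    {"tx": 2.5, "ty": 0, "tz": 0, "ax": 0, "ay": 0, "az": 0},
    {"tx": 1.5, "ty": 0, "tz": 0, "ax": 0, "ay": 0, "az": 0},
    {"tx": 0, "ty": 0, "tz": 0, "ax": 0, "ay": 0, "az": 0},
    {"tx": 0, "ty": 0, "tz": 0, "ax": 0, "ay": 0, "az": 0},
  ],
)

```text
time: 18.15
tcp_pos: [0.4684, 0.1879, 0.1048]
tcp_rot: [0.867, 0.006, -0.499, 0.003]
ft_force: [-0.1, -0.2, -0.2]
grip_width: 0.0142
```

```bash
python3 st.py
```

```text
18.15 tcp [0.4684 0.1879 0.1048] Ftool [0.1  0.16 0.12] Mtool [ 0.034 -0.239 -0.021] grip 0.0142
in plate frame: pos [-1.3  -0.48 22.2 ] jaw ang deg 0.01 toolx [ 0.002  0.    -1.   ] q [ 0.25  0.09  2.22 -0.36  0.34  2.11]
```

Request:
apply_moves(
  deltas=[
    {"tx": 1, "ty": 0, "tz": 0, "ax": 0, "ay": 0, "az": 0},
    {"tx": 1, "ty": 0, "tz": 0, "ax": 0, "ay": 0, "az": 0},
    {"tx": 0, "ty": 0, "tz": 0, "ax": 0, "ay": 0, "az": 0},
    {"tx": 0, "ty": 0, "tz": 0, "ax": 0, "ay": 0, "az": 0},
  ],
)

```text
time: 18.48
tcp_pos: [0.4694, 0.188, 0.1032]
tcp_rot: [0.867, 0.006, -0.499, 0.003]
ft_force: [1.1, -0.2, -0.5]
grip_width: 0.0147
```

```bash
python3 st.py
```

```text
18.4833 tcp [0.4694 0.188  0.1032] Ftool [ 1.05  0.21 -0.72] Mtool [-0.006 -0.29   0.013] grip 0.0147
in plate frame: pos [-1.23 -0.42 20.35] jaw ang deg 0.01 toolx [ 0.002  0.    -1.   ] q [ 0.24  0.09  2.22 -0.36  0.33  2.12]
```

Request:
apply_moves(
  deltas=[
    {"tx": 1, "ty": 0, "tz": 0, "ax": 0, "ay": 0, "az": 0},
    {"tx": 1, "ty": 0, "tz": 0, "ax": 0, "ay": 0, "az": 0},
    {"tx": 1, "ty": 0, "tz": 0, "ax": 0, "ay": 0, "az": 0},
    {"tx": 0, "ty": 0, "tz": 0, "ax": 0, "ay": 0, "az": 0},
    {"tx": 0, "ty": 0, "tz": 0, "ax": 0, "ay": 0, "az": 0},
  ],
)

```text
time: 18.9
tcp_pos: [0.4705, 0.188, 0.1017]
tcp_rot: [0.867, 0.006, -0.498, 0.003]
ft_force: [-13.1, -1.3, 17.9]
grip_width: 0.0146
```

```bash
python3 st.py;python3 ovp.py -.001 19
```

```text
18.9 tcp [0.4705 0.188  0.1017] Ftool [-22.04   1.15   2.36] Mtool [ 0.021 -0.703  0.225] grip 0.0146
in plate frame: pos [-1.1  -0.36 18.48] jaw ang deg 0.03 toolx [ 0.004  0.    -1.   ] q [ 0.24  0.1   2.22 -0.37  0.32  2.12]
```

View pics/s19.png

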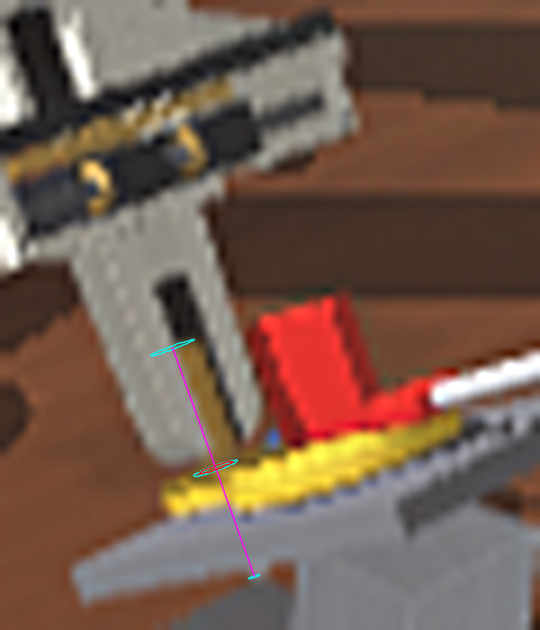

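The push force rose to 22 N at tool height 18.5 mm, where 18.6 mm was worked out for the head being home. The picture shows the head's underside meeting the lug at crop (220,465). Ease off, let go and back away.

Request:
apply_moves(
  deltas=[
    {"tx": -0.8, "ty": 0, "tz": 0, "ax": 0, "ay": 0, "az": 0},
    {"tx": 0, "ty": 0, "tz": 0, "ax": 0, "ay": 0, "az": 0},
    {"tx": 0, "ty": 0, "tz": 0, "ax": 0, "ay": 0, "az": 0},
    {"tx": 0, "ty": 0, "tz": 0, "ax": 0, "ay": 0, "az": 0},
    {"tx": 0, "ty": 0, "tz": 0, "ax": 0, "ay": 0, "az": 0},
  ],
  hand=36,
)

```text
time: 19.42
tcp_pos: [0.4706, 0.1879, 0.1011]
tcp_rot: [0.867, 0.006, -0.499, 0.003]
ft_force: [0.1, 0.7, -0.3]
grip_width: 0.0355
```

Request:
apply_moves(
  deltas=[
    {"tx": -5, "ty": 0, "tz": 0, "ax": 0, "ay": 0, "az": 0},
    {"tx": -15, "ty": 0, "tz": 0, "ax": 0, "ay": 0, "az": 0},
    {"tx": -30, "ty": 0, "tz": 0, "ax": 0, "ay": 0, "az": 0},
    {"tx": -40, "ty": 0, "tz": 0, "ax": 0, "ay": 0, "az": 0},
    {"tx": -40, "ty": 0, "tz": 0, "ax": 0, "ay": 0, "az": 0},
    {"tx": 0, "ty": 41, "tz": 0, "ax": 0, "ay": 0, "az": 0},
    {"tx": 0, "ty": 41, "tz": 0, "ax": 0, "ay": 0, "az": 0},
    {"tx": 0, "ty": 41, "tz": 0, "ax": 0, "ay": 0, "az": 0},
    {"tx": 0, "ty": 41, "tz": 0, "ax": 0, "ay": 0, "az": 0},
    {"tx": 0, "ty": 0, "tz": 0, "ax": 0, "ay": 0, "az": 0},
  ],
)

```text
time: 20.25
tcp_pos: [0.4076, 0.0621, 0.2134]
tcp_rot: [0.865, 0.001, -0.502, 0.002]
ft_force: [-0.2, 0.1, -0.8]
grip_width: 0.0359
```

```bash
python3 st.py
python3 - <<'E'
from h import *
crop("scene",(250,110,330,190),8,"s20");crop("top",(150,190,215,250),10,"t20")
im=optics.snapshot("top");cv2.imwrite("pics/full20.png",im[:,:,::-1])
E
```

```text
20.25 tcp [0.4076 0.0621 0.2134] Ftool [ 0.64 -0.08  0.55] Mtool [ 0.018 -0.211 -0.014] grip 0.0359
in plate frame: pos [  -1.06 -125.49  147.52] jaw ang deg -0.35 toolx [-0.005 -0.007 -1.   ] q [-0.22 -0.34  2.24  0.16  0.74  1.25]
```

View pics/s20.png

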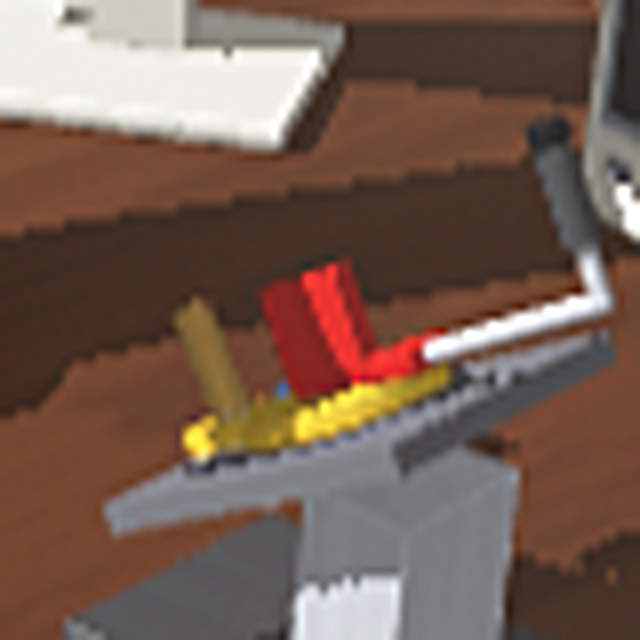

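View pics/t20.png

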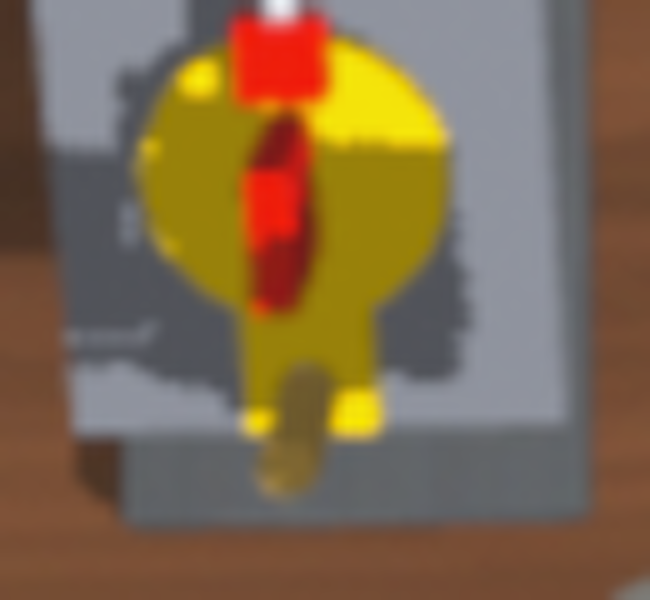

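View pics/full20.png

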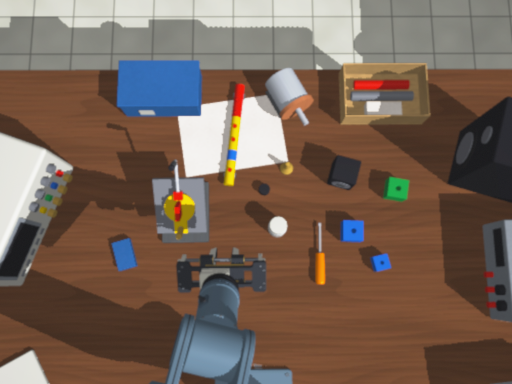

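Run:
```python
from fit import *
p=np.load("fit.npy");p[5]=0;w,D,c,e=P(p)
f=lambda n,X,o,k:((proj(n,X)[0]-o+.5)*k-.5).round(1)
for n,o,k in(("scene",[250,110],8),("top",[150,190],10)):
    print(n,"pred head top",f(n,w(0,0,.056),o,k),"head base",f(n,w(0,0,.012),o,k),"if 5mm up",f(n,w(0,0,.061),o,k),"wing lug-end top",f(n,D(-.02,.0,.056),o,k))
I=np.load("im0.npz");b=optics.snapshot("top")
for n in("jar","mini_speaker","printed_tube","reed_box","mouthpiece","cap","driver"):
    r=cut_out("top",n); print(n,[(round(q["p"],2),np.round(q["bbox"],0).tolist()) for q in r[:1]])
d=np.abs(b.astype(int)-I["top"]).sum(2)>150
cv2.imwrite("pics/d.png",(d*255).astype(np.uint8))
```

```text
scene pred head top [194.  307.6] head base [231.9 415. ] if 5mm up [189.7 295.3] wing lug-end top [260.8 288.9]
top pred head top [288.8 449.7] head base [312.7 380.1] if 5mm up [286.  457.9] wing lug-end top [278.2 315.3]
jar [(0.56, [276.0, 226.0, 15.0, 21.0])]
mini_speaker [(0.96, [342.0, 172.0, 35.0, 39.0])]
printed_tube [(0.46, [179.0, 231.0, 9.0, 14.0])]
reed_box [(0.97, [123.0, 257.0, 25.0, 35.0])]
mouthpiece [(0.54, [286.0, 166.0, 8.0, 11.0])]
cap [(0.54, [285.0, 166.0, 8.0, 13.0])]
driver [(0.85, [320.0, 264.0, 8.0, 40.0])]
```

View pics/d.png

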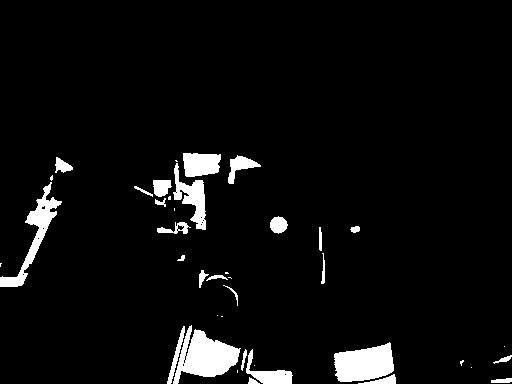

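Run:
```python
from fit import *
p=np.load("fit.npy");p[5]=0;w,D,c,e=P(p)
for n,box,f in(("scene",(262,140,302,172),18),("top",(165,220,195,245),22)):
    im=optics.snapshot(n);x0,y0,x1,y1=box
    m=cv2.resize(np.ascontiguousarray(im[y0:y1,x0:x1,::-1]),None,fx=f,fy=f,interpolation=cv2.INTER_CUBIC)
    m=np.clip(m.astype(float)*1.4,0,255).astype(np.uint8)
    def L(X,col):
        u=(proj(n,np.array(X))-[x0,y0]+.5)*f-.5; cv2.polylines(m,[np.round(u).astype(int)],True,col,1,cv2.LINE_AA)
    t=np.linspace(0,6.28,40)
    for h in(.012,.056):
        L([w(.008*np.cos(a),.008*np.sin(a),h) for a in t],(255,255,0))
        L([D(a,b,h) for a,b in((.02,.006),(.02,-.006),(-.02,-.006),(-.02,.006))],(255,0,0))
    L([D(a,b,.012) for a,b in((-.035,.017),(-.073,.017),(-.073,-.017),(-.035,-.017))],(0,0,255))
    cv2.imwrite(f"pics/{n[0]}21.png",m)
```

```text
(no output)
```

View pics/s21.png

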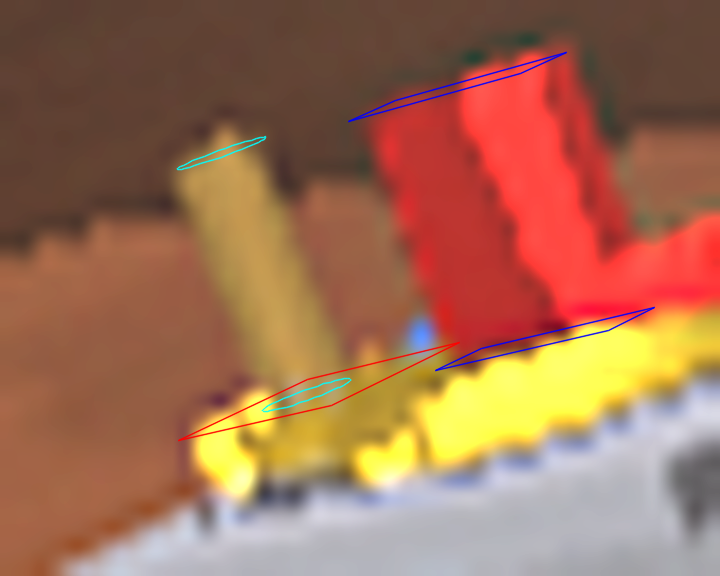

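View pics/t21.png

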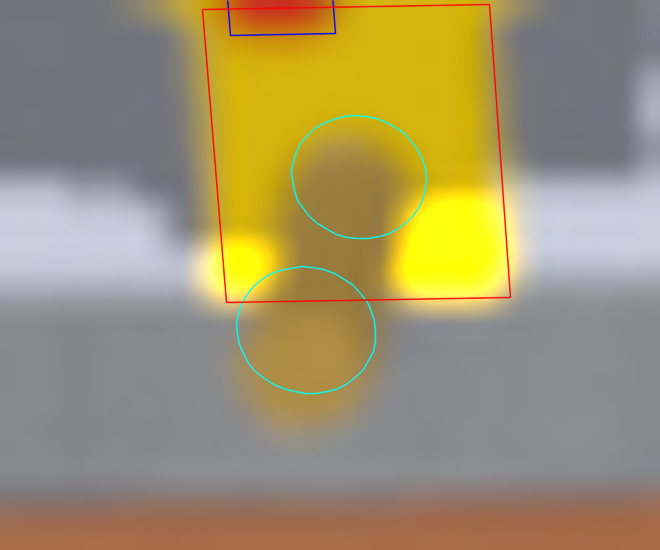

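```bash
python3 -c "
from plant import workorder,env
print(workorder.close_job(), env.read_state()['time'])"
```

```text
the job is handed in; nothing more can be done
the job is handed in; nothing more can be done
```

The job is done and handed in at about 20 s of the 58 s allowed. I turned the dial clockwise by its wing until the lug hole lay over the white-framed hole. I then took the brass-headed pin from the larger blue block, pushed it through both holes, let go and backed the arm away.

**Checks that agreed**
- The pin slid in with less than about 2 N. It then stopped hard at 22 N with the tool at 18.5 mm; I had worked out 18.6 mm for the head being home.
- After I let go, the scene camera showed the pin head within about a pixel of where it should be when home.
- Comparing top pictures from before and after showed no bystander moved; the other differences were shadows and lighting.

**Checks that were off**
- In the top camera the pin appears about 1 to 1.5 pixels further down the slope than predicted. That camera showed a similar offset for the plate's hole from the start, so I took it as calibration error.
- The head also looks about half a pixel longer than predicted in that view, which I put down to blur.
- The final network check was weak on several bystanders. It reported the tube at the dial, and gave the mouthpiece and the cap the same spot. For those I went by the picture comparison instead.

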